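# Turn a tray of silver buttons back-up

### The arm

A 6-joint arm with a two-finger parallel gripper is mounted at the origin on the work surface. World frame = base frame: x ahead of the robot, y to its left, z up, the work surface at z = 0. Lengths are in m, angles in rad, forces in N, time in s.
With the tool pointing down it reaches from about 0.3 to 0.775 m from the base axis. Payload 14.6 kg.
Tool frame: the origin (TCP) lies on the mounting face of the last link; the fingertips stand 173 mm ahead of it and the grasp point (between the pads) lies 155 mm ahead of it; z points along the fingers, y is the line along which they close (so a half turn about z gives the same grasp; the last joint's range is limited). The gripper opens to 85 mm and grips with 20 to 120 N. Pads are 22 mm wide; open, the fingers measure 114 mm over their backs; the gripper's body (76 mm by 85 mm) begins 54 mm behind the grasp point. The pads swing forward as they close: fully open they stand 13 mm farther back than shut.
Start: joints at [-0.067, 0.3, 1.521, -0, 1.321, -0.067], TCP at [0.55, -0, 0.405] pointing down, gripper open.
Joint ranges: [-3.03, 3.03], [-0.79, 2.21], [0.23, 2.52], [-1.04, 4.18], [0, 3.07], [-2.55, 2.55]. Speed limits (rad/s): [2.22, 2.22, 2.57, 3.14, 3.14, 3.14].

### API

Orientations are given as a unit quaternion [w, x, y, z].
In Python, from cell import ctrl gives the robot as it stands. The module is installed in compiled form; this text tells all that it offers.
- The arm moves only by the tool arm_command, never from a script. Its argument "moves" is a list of rows, each an object with "translation": the shift along the world's x, y, z in mm, a list of three; "turn": the turn about the world's z in rad; "hand": the opening, from 0 (shut) to 1 (fully open). A call has 1 to 20 rows; each row shifts and turns the commanded pose from where the row before left it; what a row does not reach is not made up. A row lasts 1/12 s, in which the tool goes at most 41.7 mm and 7.16 degrees, less where a joint would pass 70% of its speed; a pose out of reach is approached as far as the arm can. A call is refused whole if a number of a shift passes 41.7 or a number of a turn 0.125, either way. A call with a gripper value outside its range is refused whole. The fingers move at their own pace and stop on an object; "newtons" is the grip in N (left out, the last holds). Time passes only in rows, so rows that do not move let the fingers close. It gives the time, the measured TCP pose, the force, the opening and the grip force at its end, in the units of the state.
- ctrl.state(): the state, without advancing time (a new reading comes with each control period).
- ctrl.read_camera(name): name is "scene" or "side" or "wrist"; returns the picture (420x560x3 uint8, red, green, blue); there is no depth.
- ctrl.camera_model(name): a dict with "fx", "fy", "cx", "cy" (pixels), "k1" (the pictures are not rectified: a ray, as slopes to the right and down, at radius r is drawn at 1 + k1 r^2 times it, then the intrinsics apply), "extrinsics" (4x4, takes a point from world to camera coordinates); the wrist camera has in their place "T_tool_cam" (4x4, takes a point from camera to tool coordinates, whose origin is the TCP and whose axes are the flange's). Camera axes: x right, y down, z forward; pixel columns grow to the right and rows downward; lengths in m; the calibration is good to about 2 mm. A picture is of the moment at which its call begins: read the wrist's pose just before it. camera_model takes no time and is no camera call.
- ctrl.sign_off(): hands the job in; it is judged then, once.
The state is a dict: "time": time; "qpos": joint angles; "dq": joint speeds; "joint_torque": joint torques, N m; "position": TCP position; "eef_rot": TCP orientation; "contact_force": force on the tool from outside, world axes, zero at the start; "torque": the same for the moment, N m; "grip_width": finger opening in m; "finger_force": force on a finger pad.
Only numpy, scipy, OpenCV 4.12 (cv2) and the standard library are available. Lean on these libraries where they do the work, as an engineer would, in place of code of your own. Each camera call takes 0.05 s, during which the arm holds its last target. There are 200 camera calls.

### The job

Turn the polished silver buttons back-up without touching them with the fingers: cap the full tray squarely, edges flush, with the empty tray, which lies bottom-up, then turn the two over together and set them in the middle of the cork pad. Then lift off the tray that is now on top and set it down flat on the bench beside the other, leaving all the buttons back-up in the pockets of the lower tray on the pad; do not knock the other things on the bench about.

Things in the scene. Friction and masses are not known exactly. Their poses are not given: they have to be found in the camera images.
- full_tray: Dark wooden tray holding the buttons: block 56 x 56 mm, 25 mm high, about 70 g; four square pockets (2 x 2) in its top, each 23 mm wide, 7 mm deep (floor 18 mm above the underside), outer walls 3.5 mm, divider 3 mm. Three pockets hold a button. Origin: centre of the solid underside; z points out of the pocketed side; x, y along the sides. Stands pockets up at the start, any yaw.
- empty_tray: Empty twin of full_tray, same sizes and axes; starts upside down (origin 25 mm above the bench, z down). Capped rim to rim they make a block 56 x 56 x 50 mm. Nothing latches: a grip across two opposite sides at the seam holds both. Set on its side the pair stays standing when let go, so two quarter turns with a new grasp between will do. Inside, pockets are 14 mm high: a button cannot tumble.
- button0: Domed silver button, 19 mm across, 9 mm high, 16 g: flat round back, edge 5 mm thick, low dome with a flat crown 15 mm across. Origin: centre of the flat back; z points from the back out through the dome. Starts loose, dome up, in a pocket of full_tray, standing 2 mm above the rim.
- button1: Domed silver button, 19 mm across, 9 mm high, 16 g: flat round back, edge 5 mm thick, low dome with a flat crown 15 mm across. Origin: centre of the flat back; z points from the back out through the dome. Starts loose, dome up, in a pocket of full_tray, standing 2 mm above the rim.
- button2: Domed silver button, 19 mm across, 9 mm high, 16 g: flat round back, edge 5 mm thick, low dome with a flat crown 15 mm across. Origin: centre of the flat back; z points from the back out through the dome. Starts loose, dome up, in a pocket of full_tray, standing 2 mm above the rim.
- pad: The flat square cork pad on the bench, 160 x 160 mm, 6 mm thick, fixed. Origin: centre of its underside, on the bench; z up, sides along x and y.
- hammer: Bystander: small hammer lying on the bench beyond the trays; origin at its underside.
- brush: Bystander: hand brush lying on the bench; origin at its underside.
- polish_jar: Bystander: amber jar, 48 mm across, 50 mm high, beyond the pad; origin under its centre.
- bangle: Bystander: plain steel bangle lying flat, 64 mm across, 8 mm high, on the robot's side of the pad; origin under its centre.
- pick_dish: Bystander: shallow white dish, 70 mm across, 22 mm high, on the robot's side of the pad; origin under its centre.
- bench_block: Bystander: steel block 60 x 60 x 25 mm, at the far side; origin under its centre.
- mandrel: Bystander: dark steel rod lying on the bench at the far side, 18 mm thick, 160 mm long; origin at its underside.
Not all that is in view belongs to the job. Leave any orange or turquoise look-alike of the full_tray alone.

How it is judged:
On the way, in this order (a step that is already met when the one before it is completed fails the run):
1. the empty tray caps the full one, upside down on it, rims together (sides flush within 6 mm) (angle between full_tray's own z axis and vertical below 0.1 rad and x of empty_tray in the frame of full_tray between -0.006 and 0.006 m and y of empty_tray in the frame of full_tray between -0.006 and 0.006 m and z of empty_tray in the frame of full_tray between 0.045 and 0.055 m and angle between the z axis of empty_tray and the z axis of full_tray, either way round below 0.1 rad and (angle between the x axis of empty_tray and the x axis of full_tray, either way round below 0.15 rad or angle between the x axis of empty_tray and the y axis of full_tray, either way round below 0.15 rad)), for 0.2 s.
2. both trays, still capped, are turned over and stand on the pad, the once-full tray on top (horizontal distance between empty_tray and pad below 0.045 m and angle between empty_tray's own z axis and vertical below 0.1 rad and height (world z) of empty_tray between 0.002 and 0.011 m and x of full_tray in the frame of empty_tray between -0.006 and 0.006 m and y of full_tray in the frame of empty_tray between -0.006 and 0.006 m and z of full_tray in the frame of empty_tray between 0.045 and 0.055 m and angle between the z axis of full_tray and the z axis of empty_tray, either way round below 0.1 rad and (angle between the x axis of full_tray and the x axis of empty_tray, either way round below 0.15 rad or angle between the x axis of full_tray and the y axis of empty_tray, either way round below 0.15 rad)), for 0.2 s.
At the end, for the whole second after the job is handed in: The tray that was empty stands flat, pockets up, on the pad, its centre within 45 mm of the pad's centre; all three buttons lie in its pockets back-up (within 0.5 rad); the other tray lies flat (either way up) on the bench or pad, off the first; everything is at rest (horizontal distance between empty_tray and pad below 0.045 m and angle between empty_tray's own z axis and vertical below 0.1 rad and height (world z) of empty_tray between 0.002 and 0.011 m and angle between each of button0, button1, button2's own z axis and vertical above 2.64 rad and z of button0 in the frame of empty_tray between 0.023 and 0.033 m and horizontal distance between each of button0, button1, button2 and empty_tray below 0.026 m and z of button1 in the frame of empty_tray between 0.023 and 0.033 m and z of button2 in the frame of empty_tray between 0.023 and 0.033 m and horizontal distance between full_tray and empty_tray above 0.058 m and height (world z) of full_tray below 0.036 m and (angle between full_tray's own z axis and vertical below 0.1 rad or angle between full_tray's own z axis and vertical above 3.04 rad) and linear speed of each of full_tray, empty_tray, button0, button1, button2 below 0.02 m/s); the robot touches nothing.
It fails at once if the fingers touch a button (contact force between the fingers and button0 above 0.3 N or contact force between the fingers and button1 above 0.3 N or contact force between the fingers and button2 above 0.3 N).
It fails at once if a bystander is knocked more than 30 mm away (distance of any of hammer, brush, polish_jar, bangle, pick_dish, bench_block, mandrel from where it was at the start of the episode above 0.03 m).
It also fails if it takes over 72 s, if anything falls off the work surface, if the arm or the gripper's body presses on something with over 40 N, if the wrist force passes 120 N, or if a joint passes its speed limit or range.

## Working session

There is one attempt and no reset: what is moved stays moved. The work goes in short steps, Python scripts to look and compute and a tool call to move; the robot and the scene stay as the last step left them, time stands still between calls to the robot, and variables do not carry over. Pictures are saved under pics/ and viewed, at most 10 in all, crops included, and the job is handed in when it is done.

Besides the shell and the picture viewer there is one more tool, called after "Call:" by a JSON object that holds its "name" and its "arguments", one argument or row to a line. arm_command: Moves the arm, as the interface text tells. Its arguments: {"type":"object","properties":{"moves":{"type":"array"},"newtons":{"type":"number"}},"required":["moves"]}

```bash
mkdir -p pics; cat > h.py <<'E'
import numpy as np, cv2
from scipy.spatial.transform import Rotation as R
from cell import ctrl
def shot(n,f):
    s=ctrl.state(); im=ctrl.read_camera(n); cv2.imwrite(f'pics/{f}.png',im[:,:,::-1]); return s,im
def cam(n,s=None):
    m=ctrl.camera_model(n)
    if 'extrinsics' in m: T=np.linalg.inv(np.array(m['extrinsics']))
    else:
        s=s or ctrl.state(); q=s['eef_rot']; A=np.eye(4); A[:3,:3]=R.from_quat([q[1],q[2],q[3],q[0]]).as_matrix(); A[:3,3]=s['position']
        T=A@np.array(m['T_tool_cam'])
    return m,T
def p2w(n,uv,z,s=None):
    m,T=cam(n,s); K=np.array([[m['fx'],0,m['cx']],[0,m['fy'],m['cy']],[0,0,1.]])
    r=cv2.undistortPoints(np.array(uv,float).reshape(-1,1,2),K,np.array([m['k1'],0,0,0,0.])).reshape(-1,2)
    d=np.c_[r,np.ones(len(r))]@T[:3,:3].T; o=T[:3,3]
    return o+d*((np.reshape(z,(-1,1))-o[2])/d[:,2:])
E
python3 -c "
from h import *
s,a=shot('scene','s0'); _,b=shot('wrist','w0'); _,c=shot('side','d0')
print({k:np.round(v,3) for k,v in s.items()}); print(cam('scene')[1].round(2),cam('side')[1].round(2),ctrl.camera_model('wrist'))
cv2.imwrite('pics/sw.png',cv2.resize(np.hstack([a,c]),None,fx=.714,fy=.714)[:,:,::-1])
"
```

```text
{'time': np.float64(0.0), 'qpos': array([-0.067,  0.3  ,  1.522, -0.   ,  1.321, -0.067]), 'dq': array([-0.   , -0.   , -0.   ,  0.001, -0.002,  0.001]), 'joint_torque': array([ 2.0000e-03, -5.4349e+01, -3.6178e+01,  0.0000e+00,  4.0000e-03,
       -0.0000e+00]), 'position': array([ 0.55 , -0.   ,  0.404]), 'eef_rot': array([-0.   ,  0.707,  0.707, -0.   ]), 'contact_force': array([0.399, 0.473, 0.902]), 'torque': array([-0.022, -0.023, -0.021]), 'finger_force': np.float64(0.0), 'grip_width': np.float64(0.085)}
[[-0.73  0.58 -0.36  0.98]
 [ 0.68  0.62 -0.38  0.42]
 [ 0.01 -0.53 -0.85  1.08]
 [ 0.    0.    0.    1.  ]] [[ 0.76 -0.49  0.44  0.03]
 [-0.66 -0.58  0.48 -0.64]
 [ 0.02 -0.65 -0.76  0.98]
 [ 0.    0.    0.    1.  ]] {'fx': 335.25682226074713, 'fy': 335.25682226074713, 'cx': 283.08276579532134, 'cy': 214.16228180528185, 'k1': -0.012205053189285681, 'T_tool_cam': array([[ 9.47064380e-05, -9.56497298e-01, -2.91741169e-01,
         7.42594306e-02],
       [ 9.99999648e-01,  3.33827231e-04, -7.69855145e-04,
         2.14182719e-04],
       [ 8.33755513e-04, -2.91740993e-01,  9.56496993e-01,
         3.03000600e-02],
       [ 0.00000000e+00,  0.00000000e+00,  0.00000000e+00,
         1.00000000e+00]])}
```

View pics/s0.png

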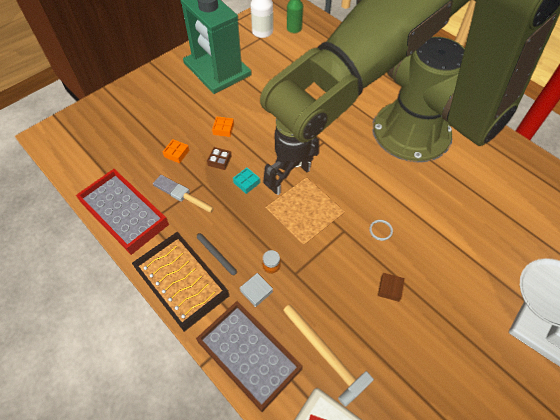

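View pics/w0.png

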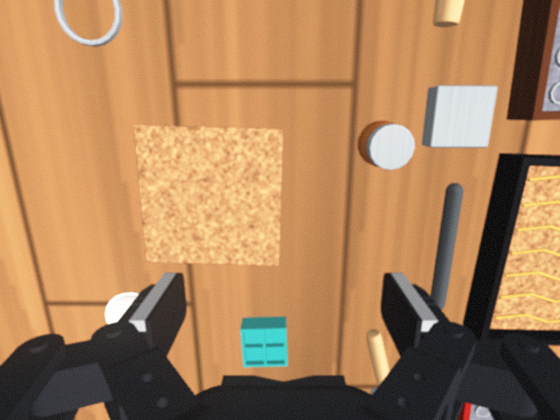

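```bash
python3 -c "
from h import *
print(p2w('scene',[(219,155),(391,283),(305,210),(222,125),(176,150),(246,179),(381,230),(256,287),(271,258),(342,212),(306,179),(266,209),(305,244)],[.025,.025,.006,.025,.025,.025,.004,.025,.05,.006,.006,.006,.006]).round(3))
s=ctrl.state()
print(p2w('wrist',[(134,126),(283,129),(280,265),(147,263),(128,310),(385,145)],[.006]*4+[.022,.05]).round(3))
print('block/hammer', p2w('wrist',[(455,118)],[.025]).round(3))
im=cv2.imread('pics/s0.png'); a=im[130:190,150:290]; b=im[260:310,320:460]
cv2.imwrite('pics/c.png',cv2.resize(np.vstack([a,b]),None,fx=5,fy=5,interpolation=2))
"
```

```text
[[ 0.529 -0.325  0.025]
 [ 0.47   0.293  0.025]
 [ 0.467 -0.017  0.006]
 [ 0.446 -0.412  0.025]
 [ 0.613 -0.428  0.025]
 [ 0.528 -0.202  0.025]
 [ 0.358  0.171  0.004]
 [ 0.728  0.069  0.025]
 [ 0.654  0.044  0.05 ]
 [ 0.395  0.058  0.006]
 [ 0.389 -0.092  0.006]
 [ 0.546 -0.095  0.006]
 [ 0.544  0.06   0.006]]
[[ 0.391  0.06   0.006]
 [ 0.549  0.057  0.006]
 [ 0.546 -0.102  0.006]
 [ 0.386 -0.1    0.006]
 [ 0.362 -0.154  0.022]
 [ 0.647  0.044  0.05 ]]
block/hammer [[0.722 0.069 0.025]]
```

View pics/c.png

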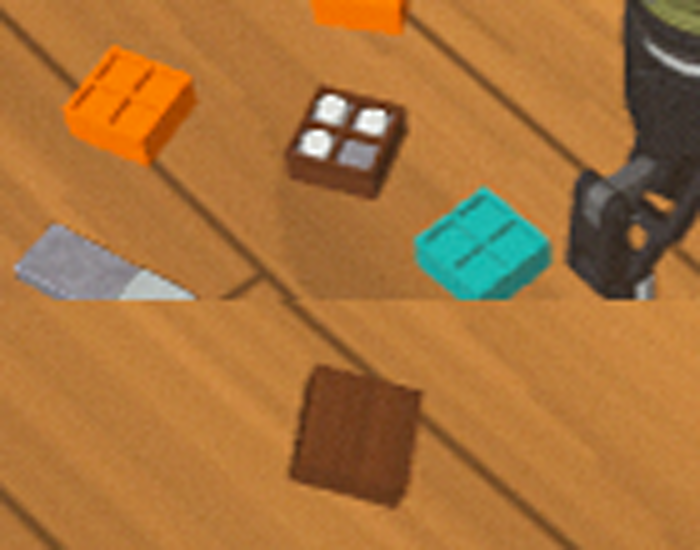

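Call:
{"name": "arm_command", "arguments": {
  "moves": [
    {"translation": [-10, 32, -13], "turn": 0, "hand": 1},
    {"translation": [-10, 32, -13], "turn": 0, "hand": 1},
    {"translation": [-10, 32, -13], "turn": 0, "hand": 1},
    {"translation": [-10, 32, -13], "turn": 0, "hand": 1},
    {"translation": [-10, 32, -13], "turn": 0, "hand": 1},
    {"translation": [-10, 32, -13], "turn": 0, "hand": 1},
    {"translation": [-10, 32, -13], "turn": 0, "hand": 1},
    {"translation": [-10, 32, -13], "turn": 0, "hand": 1},
    {"translation": [0, 0, 0], "turn": 0, "hand": 1},
    {"translation": [0, 0, 0], "turn": 0, "hand": 1}
  ]
}}

```text
time: 0.98
position: [0.4693, 0.2572, 0.2998]
eef_rot: [-0.0, 0.706, 0.708, -0.001]
contact_force: [1.0, -0.2, 0.7]
grip_width: 0.0857
finger_force: 0.0
```

```bash
python3 -c "
from h import *
s,a=shot('wrist','w1'); print(s['position'],s['eef_rot'],s['time'])
"
```

```text
[0.4693399  0.25719039 0.29981767] [-2.83478546e-04  7.06155472e-01  7.08056267e-01 -8.31233816e-04] 0.9833
```

View pics/w1.png

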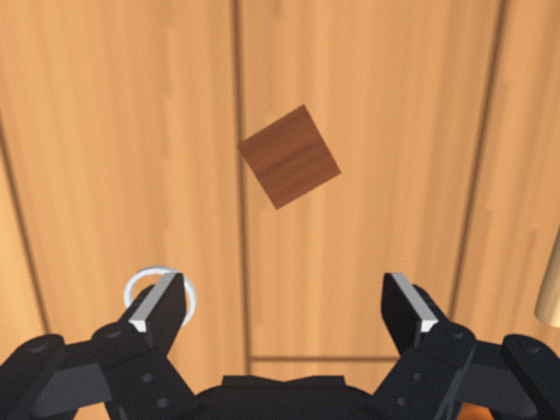

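```bash
python3 -c "
from h import *
p=p2w('wrist',[(238,146),(304,104),(341,173),(276,210)],[.025]*4)
print(p.round(4),p.mean(0)); d=np.roll(p,-1,0)-p; print(np.linalg.norm(d,axis=1),np.degrees(np.arctan2(d[:,1],d[:,0])))
"
```

```text
[[0.4372 0.3069 0.025 ]
 [0.4842 0.3358 0.025 ]
 [0.5124 0.2874 0.025 ]
 [0.4643 0.2589 0.025 ]] [0.4745143  0.29725758 0.025     ]
[0.05514504 0.05597413 0.05586048 0.05513162] [  31.55552967  -59.74255628 -149.33028978  119.50069614]
```

Call:
{"name": "arm_command", "arguments": {
  "moves": [
    {"translation": [1, 8, -5], "turn": 0.106, "hand": 1},
    {"translation": [1, 8, -5], "turn": 0.106, "hand": 1},
    {"translation": [1, 8, -5], "turn": 0.106, "hand": 1},
    {"translation": [1, 8, -5], "turn": 0.106, "hand": 1},
    {"translation": [1, 8, -5], "turn": 0.106, "hand": 1},
    {"translation": [0, 0, -25], "turn": 0, "hand": 1},
    {"translation": [0, 0, -25], "turn": 0, "hand": 1},
    {"translation": [0, 0, -25], "turn": 0, "hand": 1},
    {"translation": [0, 0, -15], "turn": 0, "hand": 1},
    {"translation": [0, 0, -10], "turn": 0, "hand": 1},
    {"translation": [0, 0, 0], "turn": 0, "hand": 0},
    {"translation": [0, 0, 0], "turn": 0, "hand": 0},
    {"translation": [0, 0, 0], "turn": 0, "hand": 0},
    {"translation": [0, 0, 0], "turn": 0, "hand": 0},
    {"translation": [0, 0, 0], "turn": 0, "hand": 0},
    {"translation": [0, 0, 0], "turn": 0, "hand": 0}
  ],
  "newtons": 25
}}

```text
time: 2.37
position: [0.4754, 0.296, 0.177]
eef_rot: [0.001, 0.497, 0.868, 0.001]
contact_force: [0.1, -2.6, 7.3]
grip_width: 0.0555
finger_force: 28.3
```

```bash
python3 -c "
from h import *
print(ctrl.state())"
```

```text
{'time': 2.3667, 'qpos': array([ 4.91581592e-01,  6.11154962e-01,  1.66159082e+00, -3.26063336e-04,
        8.66603387e-01, -3.82001857e-02]), 'dq': array([ 4.08021164e-04,  2.31656301e-05,  4.74340533e-04, -2.16014631e-03,
        1.15590471e-03,  1.37222958e-04]), 'joint_torque': array([ 1.30276524e+00, -5.83594322e+01, -2.51410353e+01,  3.84309366e-01,
       -3.04135541e-01, -4.19352064e-02]), 'position': array([0.47542232, 0.29604719, 0.17702925]), 'eef_rot': array([7.00082927e-04, 4.97228526e-01, 8.67618879e-01, 8.85242293e-04]), 'contact_force': array([ 0.13393162, -2.57851026,  7.31026449]), 'torque': array([-0.42172977,  0.00404684, -0.09133267]), 'finger_force': 28.267133831977844, 'grip_width': 0.05551274957098821}
```

Call:
{"name": "arm_command", "arguments": {
  "moves": [
    {"translation": [0, 0, 30], "turn": 0, "hand": 0},
    {"translation": [0, 0, 40], "turn": 0, "hand": 0},
    {"translation": [3, -37, 20], "turn": -0.03, "hand": 0},
    {"translation": [3, -37, 20], "turn": -0.03, "hand": 0},
    {"translation": [3, -37, 20], "turn": -0.03, "hand": 0},
    {"translation": [3, -37, 0], "turn": -0.03, "hand": 0},
    {"translation": [3, -37, 0], "turn": -0.03, "hand": 0},
    {"translation": [3, -37, 0], "turn": -0.03, "hand": 0},
    {"translation": [3, -37, 0], "turn": -0.03, "hand": 0},
    {"translation": [3, -37, 0], "turn": -0.03, "hand": 0},
    {"translation": [3, -37, 0], "turn": -0.03, "hand": 0},
    {"translation": [3, -37, 0], "turn": -0.03, "hand": 0},
    {"translation": [3, -37, 0], "turn": -0.03, "hand": 0},
    {"translation": [3, -37, 0], "turn": -0.03, "hand": 0},
    {"translation": [3, -37, 0], "turn": -0.03, "hand": 0},
    {"translation": [3, -37, 0], "turn": -0.03, "hand": 0},
    {"translation": [3, -37, 0], "turn": -0.03, "hand": 0},
    {"translation": [3, -37, 0], "turn": -0.03, "hand": 0},
    {"translation": [0, 0, 0], "turn": 0, "hand": 0},
    {"translation": [0, 0, 0], "turn": 0, "hand": 0}
  ]
}}

```text
time: 4.03
position: [0.5225, -0.2962, 0.3049]
eef_rot: [0.0, 0.69, 0.724, 0.0]
contact_force: [0.4, 0.1, -0.5]
grip_width: 0.0558
finger_force: 27.4
```

Call:
{"name": "arm_command", "arguments": {
  "moves": [
    {"translation": [0, -30, 0], "turn": -0.03, "hand": 0},
    {"translation": [0, -35, 0], "turn": -0.02, "hand": 0},
    {"translation": [0, 0, 0], "turn": 0, "hand": 0},
    {"translation": [0, 0, 0], "turn": 0, "hand": 0}
  ]
}}

```text
time: 4.37
position: [0.5227, -0.3598, 0.305]
eef_rot: [-0.0, 0.707, 0.707, 0.0]
contact_force: [0.3, 0.5, -0.9]
grip_width: 0.0554
finger_force: 27.4
```

```bash
python3 -c "
from h import *
s,a=shot('wrist','w2'); print(s['position'],s['eef_rot'],s['time'])
"
```

```text
[ 0.522734   -0.35984301  0.30495375] [-9.25714042e-05  7.07293870e-01  7.06919635e-01  4.69266603e-05] 4.3667
```

View pics/w2.png

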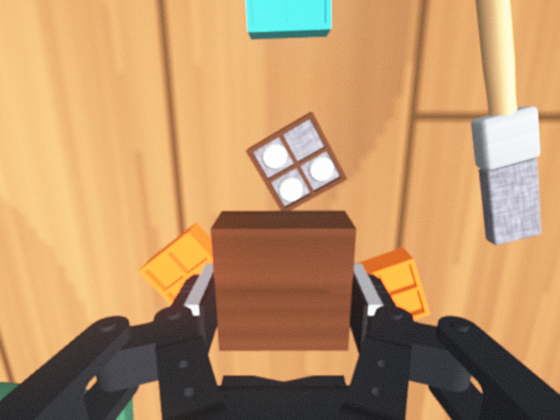

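```bash
python3 -c "
from h import *
p=p2w('wrist',[(247,151),(311,113),(346,179),(285,210)],[.025]*4)
print(p.round(4),p.mean(0)); d=np.roll(p,-1,0)-p; print(np.linalg.norm(d,axis=1),np.degrees(np.arctan2(d[:,1],d[:,0])))
print(p2w('wrist',[(222,212),(347,212),(214,231),(355,229)],[.128,.128,.153,.153]).round(4))
print(p2w('wrist',[(141,268),(195,225),(405,249),(428,309),(247,34),(330,34)],[.025]*6).round(3))
"
```

```text
[[ 0.4963 -0.3121  0.025 ]
 [ 0.5428 -0.2853  0.025 ]
 [ 0.5704 -0.333   0.025 ]
 [ 0.5244 -0.3574  0.025 ]] [ 0.5334653  -0.32193741  0.025     ]
[0.05370512 0.05511718 0.05206228 0.05326497] [  30.0314053   -59.95979748 -152.03678808  121.84445016]
[[ 0.4951 -0.3284  0.128 ]
 [ 0.5522 -0.3283  0.128 ]
 [ 0.4964 -0.3286  0.153 ]
 [ 0.5507 -0.3277  0.153 ]]
[[ 0.406 -0.407  0.025]
 [ 0.454 -0.37   0.025]
 [ 0.621 -0.39   0.025]
 [ 0.647 -0.445  0.025]
 [ 0.499 -0.234  0.025]
 [ 0.554 -0.234  0.025]]
```

Call:
{"name": "arm_command", "arguments": {
  "moves": [
    {"translation": [2.3, 7, 0], "turn": 0.105, "hand": 0},
    {"translation": [2.3, 7, 0], "turn": 0.105, "hand": 0},
    {"translation": [2.3, 7, 0], "turn": 0.105, "hand": 0},
    {"translation": [2.3, 7, -10], "turn": 0.105, "hand": 0},
    {"translation": [2.3, 7, -20], "turn": 0.105, "hand": 0},
    {"translation": [0, 0, -20], "turn": 0, "hand": 0},
    {"translation": [0, 0, -20], "turn": 0, "hand": 0},
    {"translation": [0, 0, -15], "turn": 0, "hand": 0},
    {"translation": [0, 0, -8], "turn": 0, "hand": 0},
    {"translation": [0, 0, -4], "turn": 0, "hand": 0},
    {"translation": [0, 0, -3], "turn": 0, "hand": 0},
    {"translation": [0, 0, -2], "turn": 0, "hand": 0},
    {"translation": [0, 0, 0], "turn": 0, "hand": 0},
    {"translation": [0, 0, 0], "turn": 0, "hand": 0}
  ]
}}

```text
time: 5.58
position: [0.5345, -0.3247, 0.2037]
eef_rot: [0.0, 0.499, 0.866, -0.0]
contact_force: [-0.0, 0.2, -1.1]
grip_width: 0.0555
finger_force: 27.4
```

```bash
python3 -c "
from h import *
s,a=shot('wrist','w3'); _,b=shot('side','d3'); _,c=shot('scene','s3');print(s['position'],s['eef_rot'],s['contact_force'])
m=ctrl.camera_model('side')
for n,im in (('side',b),('scene',c)):
  E=np.array(ctrl.camera_model(n)['extrinsics']); m=ctrl.camera_model(n); p=E@[.534,-.323,.03,1]; u=int(m['cx']+m['fx']*p[0]/p[2]); v=int(m['cy']+m['fy']*p[1]/p[2]); print(n,u,v,p[2])
  cv2.imwrite('pics/x_'+n+'.png',cv2.resize(im[max(v-35,0):v+35,max(0,u-35):u+35],(400,400),interpolation=2)[:,:,::-1])
cv2.imwrite('pics/x.png',np.hstack([cv2.imread('pics/x_side.png'),cv2.imread('pics/x_scene.png')]))
"
```

```text
[ 0.53450724 -0.32470946  0.20368308] [ 4.83583414e-04  4.99379149e-01  8.66383421e-01 -2.47549626e-05] [-0.04373255  0.18381948 -1.08161915]
side 344 292 1.0964270730633756
scene 217 155 1.333859967951314
```

View pics/x.png

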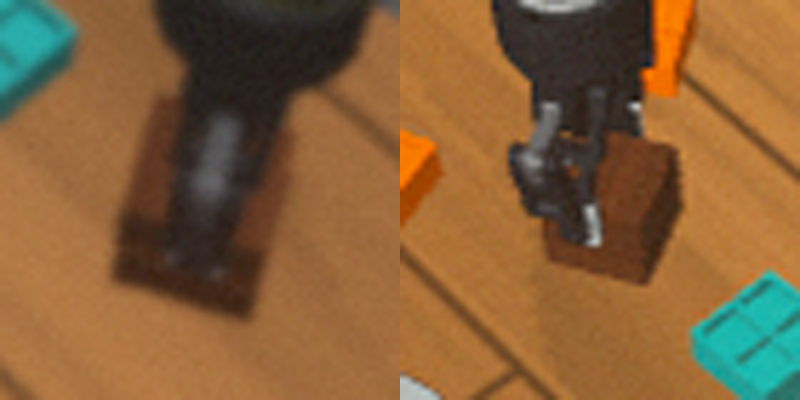

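Call:
{"name": "arm_command", "arguments": {
  "moves": [
    {"translation": [0, 0, -2], "turn": 0, "hand": 0},
    {"translation": [0, 0, 0], "turn": 0, "hand": 0},
    {"translation": [0, 0, 0], "turn": 0, "hand": 0.85},
    {"translation": [0, 0, 0], "turn": 0, "hand": 0.85},
    {"translation": [0, 0, 0], "turn": 0, "hand": 0.85},
    {"translation": [0, 0, -8], "turn": 0, "hand": 0.85},
    {"translation": [0, 0, -8], "turn": 0, "hand": 0.85},
    {"translation": [0, 0, -8], "turn": 0, "hand": 0},
    {"translation": [0, 0, 0], "turn": 0, "hand": 0},
    {"translation": [0, 0, 0], "turn": 0, "hand": 0},
    {"translation": [0, 0, 0], "turn": 0, "hand": 0},
    {"translation": [0, 0, 0], "turn": 0, "hand": 0},
    {"translation": [0, 0, 0], "turn": 0, "hand": 0}
  ],
  "newtons": 20
}}

```text
time: 6.82
position: [0.5344, -0.3247, 0.1772]
eef_rot: [0.0, 0.499, 0.866, -0.0]
contact_force: [-0.8, -0.1, -0.7]
grip_width: 0.0555
finger_force: 23.2
```

Call:
{"name": "arm_command", "arguments": {
  "moves": [
    {"translation": [0, 0, 0], "turn": 0, "hand": 1},
    {"translation": [0, 0, 0], "turn": 0, "hand": 1},
    {"translation": [0, 0, 0], "turn": 0, "hand": 1},
    {"translation": [0, 0, 20], "turn": 0, "hand": 1},
    {"translation": [0, 0, 30], "turn": 0, "hand": 1},
    {"translation": [0, 0, 30], "turn": -0.12, "hand": 1},
    {"translation": [0, 0, 0], "turn": -0.12, "hand": 1},
    {"translation": [0, 0, 0], "turn": -0.12, "hand": 1},
    {"translation": [0, 0, 0], "turn": -0.12, "hand": 1},
    {"translation": [0, 0, 0], "turn": -0.12, "hand": 1},
    {"translation": [0, 0, 0], "turn": -0.12, "hand": 1},
    {"translation": [0, 0, 0], "turn": -0.12, "hand": 1},
    {"translation": [0, 0, 0], "turn": -0.12, "hand": 1},
    {"translation": [0, 0, 0], "turn": -0.12, "hand": 1},
    {"translation": [0, 0, 0], "turn": -0.12, "hand": 1},
    {"translation": [0, 0, 0], "turn": -0.12, "hand": 1},
    {"translation": [0, 0, 0], "turn": -0.12, "hand": 1},
    {"translation": [0, 0, 0], "turn": -0.12, "hand": 1},
    {"translation": [0, 0, 0], "turn": 0, "hand": 1}
  ]
}}

```text
time: 8.4
position: [0.5344, -0.3247, 0.2571]
eef_rot: [0.0, 0.965, 0.262, 0.0]
contact_force: [0.3, 0.1, -0.6]
grip_width: 0.0855
finger_force: 0.0
```

```bash
python3 -c "
from h import *
s,a=shot('wrist','w4'); print(s['position'],s['eef_rot'],s['contact_force'],s['qpos'],s['time'])"
```

```text
[ 0.53439171 -0.32469536  0.25713425] [1.01567410e-04 9.65096358e-01 2.61895022e-01 8.14867515e-05] [ 0.29030624  0.14109975 -0.55028233] [-6.04552092e-01  6.13035909e-01  1.42904712e+00 -7.34320479e-06
  1.09924928e+00  4.36277088e-01] 8.4
```

View pics/w4.png

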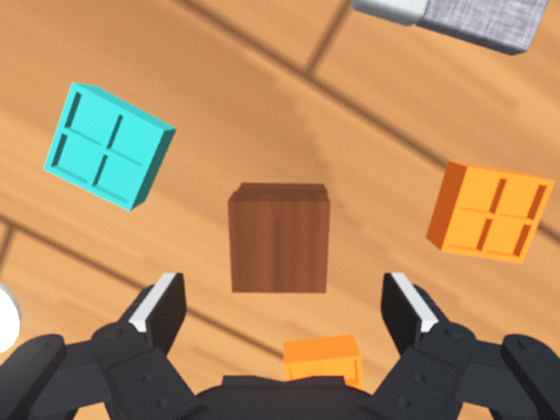

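```bash
python3 -c "
from h import *
p=p2w('wrist',[(230,199),(329,196),(327,292),(232,292)],[.05]*4); print(p.round(4),p.mean(0))
d=np.roll(p,-1,0)-p; print(np.linalg.norm(d,axis=1),np.degrees(np.arctan2(d[:,1],d[:,0])))"
```

```text
[[ 0.5447 -0.2852  0.05  ]
 [ 0.5737 -0.3305  0.05  ]
 [ 0.5239 -0.3616  0.05  ]
 [ 0.495  -0.3131  0.05  ]] [ 0.53429559 -0.32258976  0.05      ]
[0.05383456 0.05868433 0.05645559 0.05701954] [ -57.39757365 -148.03694416  120.82228093   29.33628916]
```

Call:
{"name": "arm_command", "arguments": {
  "moves": [
    {"translation": [0, 0, -25], "turn": 0, "hand": 1},
    {"translation": [0, 0, -25], "turn": 0, "hand": 1},
    {"translation": [0, 0, -20], "turn": 0, "hand": 1},
    {"translation": [0, 0, -9], "turn": 0, "hand": 1},
    {"translation": [0, 0, 0], "turn": 0, "hand": 0},
    {"translation": [0, 0, 0], "turn": 0, "hand": 0},
    {"translation": [0, 0, 0], "turn": 0, "hand": 0},
    {"translation": [0, 0, 0], "turn": 0, "hand": 0},
    {"translation": [0, 0, 0], "turn": 0, "hand": 0},
    {"translation": [0, 0, 0], "turn": 0, "hand": 0},
    {"translation": [0, 0, 5], "turn": 0, "hand": 0},
    {"translation": [0, 0, 10], "turn": 0, "hand": 0},
    {"translation": [0, 0, 20], "turn": 0, "hand": 0},
    {"translation": [0, 0, 25], "turn": 0, "hand": 0},
    {"translation": [0, 0, 25], "turn": 0, "hand": 0}
  ],
  "newtons": 25
}}

```text
time: 9.7
position: [0.5342, -0.3246, 0.2644]
eef_rot: [-0.0, 0.964, 0.265, -0.0]
contact_force: [0.2, -0.0, -1.0]
grip_width: 0.0558
finger_force: 27.4
```

Call:
{"name": "arm_command", "arguments": {
  "moves": [
    {"translation": [-2, 15, 0], "turn": 0.04, "hand": 0},
    {"translation": [-4, 30, 0], "turn": 0.07, "hand": 0},
    {"translation": [-5, 35, 0], "turn": 0.08, "hand": 0},
    {"translation": [-5, 35, 0], "turn": 0.08, "hand": 0},
    {"translation": [-5, 35, 0], "turn": 0.08, "hand": 0},
    {"translation": [-5, 35, 0], "turn": 0.08, "hand": 0},
    {"translation": [-5, 35, 0], "turn": 0.08, "hand": 0},
    {"translation": [-5, 35, 0], "turn": 0.08, "hand": 0},
    {"translation": [-5, 35, 0], "turn": 0.08, "hand": 0},
    {"translation": [-5, 35, 0], "turn": 0.08, "hand": 0},
    {"translation": [-5, 35, 0], "turn": 0.08, "hand": 0},
    {"translation": [-5, 35, 0], "turn": 0.08, "hand": 0},
    {"translation": [-5, 35, 0], "turn": 0.08, "hand": 0},
    {"translation": [-4, 25, 0], "turn": 0.03, "hand": 0},
    {"translation": [-2, 10, 0], "turn": 0, "hand": 0},
    {"translation": [0, 0, 0], "turn": 0, "hand": 0},
    {"translation": [0, 0, 0], "turn": 0, "hand": 0}
  ]
}}

```text
time: 11.12
position: [0.4674, 0.1402, 0.2634]
eef_rot: [0.0, 0.712, 0.702, 0.0]
contact_force: [0.6, -0.3, -2.1]
grip_width: 0.0558
finger_force: 27.4
```

```bash
python3 -c "
from h import *
s,a=shot('wrist','w5'); _,b=shot('side','d5'); print(s['position'],s['eef_rot'],s['contact_force'],s['grip_width'],s['time'])
n='side';E=np.array(ctrl.camera_model(n)['extrinsics']); m=ctrl.camera_model(n); p=E@[*s['position'][:2],.1,1]; u=int(m['cx']+m['fx']*p[0]/p[2]); v=int(m['cy']+m['fy']*p[1]/p[2]); print(u,v)
x=cv2.resize(b[v-50:v+50,u-50:u+50],(400,400),interpolation=2)[:,:,::-1]
w=cv2.resize(a,(400,300))[:,:,::-1]; w=np.vstack([w,np.zeros((100,400,3),np.uint8)])
cv2.imwrite('pics/x5.png',np.hstack([x,w]))"
```

```text
[0.46737421 0.14020335 0.26342802] [1.84537050e-04 7.12318125e-01 7.01856704e-01 1.50141313e-04] [ 0.56110529 -0.32896193 -2.06650194] 0.05584142672458599 11.1167
195 169
```

View pics/x5.png

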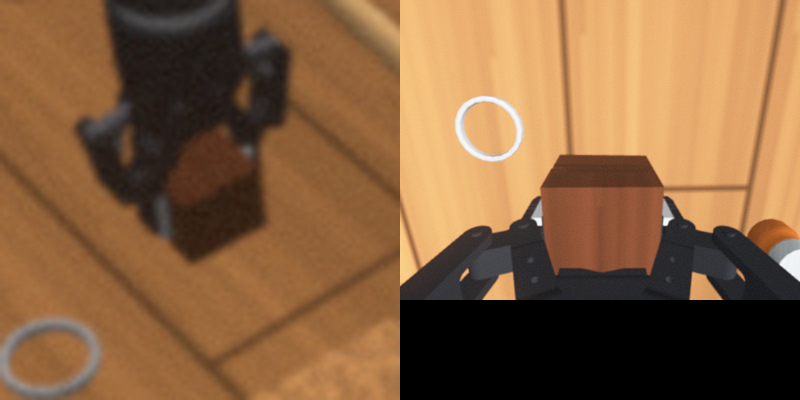

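Call:
{"name": "arm_command", "arguments": {
  "moves": [
    {"translation": [0, -10, -20], "turn": 0, "hand": 0},
    {"translation": [0, -15, -25], "turn": 0, "hand": 0},
    {"translation": [0, -15, -25], "turn": 0, "hand": 0},
    {"translation": [0, -5, -10], "turn": 0, "hand": 0},
    {"translation": [0, 0, -4.5], "turn": 0, "hand": 0},
    {"translation": [0, 0, 0], "turn": 0, "hand": 0},
    {"translation": [0, -2, 0], "turn": 0, "hand": 0},
    {"translation": [0, -2, 0], "turn": 0, "hand": 0},
    {"translation": [0, -2, 0], "turn": 0, "hand": 0},
    {"translation": [0, 0, 0], "turn": 0, "hand": 0}
  ],
  "newtons": 20
}}

```text
time: 12.05
position: [0.4675, 0.089, 0.1788]
eef_rot: [0.0, 0.713, 0.702, 0.0]
contact_force: [0.4, 0.4, -1.5]
grip_width: 0.0559
finger_force: 27.5
```

Call:
{"name": "arm_command", "arguments": {
  "moves": [
    {"translation": [0, -1, 0], "turn": 0, "hand": 0},
    {"translation": [0, -1, 0], "turn": 0, "hand": 0},
    {"translation": [0, -1, 0], "turn": 0, "hand": 0},
    {"translation": [0, 0, 0], "turn": 0, "hand": 0}
  ]
}}

```text
time: 12.38
position: [0.4675, 0.0872, 0.1789]
eef_rot: [-0.0, 0.713, 0.702, 0.001]
contact_force: [-2.1, 13.8, 3.3]
grip_width: 0.0556
finger_force: 28.1
```

Call:
{"name": "arm_command", "arguments": {
  "moves": [
    {"translation": [0, -1.7, 2.4], "turn": 0, "hand": 0},
    {"translation": [0, -2.2, 2.2], "turn": 0, "hand": 0},
    {"translation": [0, -2.2, 2.0], "turn": 0, "hand": 0},
    {"translation": [0, -2.4, 1.8], "turn": 0, "hand": 0},
    {"translation": [0, 0, 0], "turn": 0, "hand": 0}
  ]
}}

```text
time: 12.8
position: [0.4674, 0.0782, 0.1873]
eef_rot: [-0.0, 0.712, 0.702, 0.0]
contact_force: [-1.5, 6.9, 0.8]
grip_width: 0.0554
finger_force: 26.8
```

```bash
cat > v.py <<'E'
import sys
from h import *
s,b=shot('side',sys.argv[1]); _,a=shot('wrist','w'+sys.argv[1]); print(s['position'],s['contact_force'],s['grip_width'])
n='side';E=np.array(ctrl.camera_model(n)['extrinsics']); m=ctrl.camera_model(n); p=E@[*s['position'][:2],s['position'][2]-.15,1]; u=int(m['cx']+m['fx']*p[0]/p[2]); v=int(m['cy']+m['fy']*p[1]/p[2])
x=cv2.resize(b[v-45:v+45,u-45:u+45],(400,400),interpolation=2)[:,:,::-1]
w=cv2.resize(a[150:430,140:420],(400,400))[:,:,::-1]
cv2.imwrite(f'pics/x{sys.argv[1]}.png',np.hstack([x,w]))
E
python3 v.py t1
```

```text
[0.46738558 0.07817652 0.1872723 ] [-1.49375447  6.86156473  0.82397302] 0.05543896766456112
```

View pics/xt1.png

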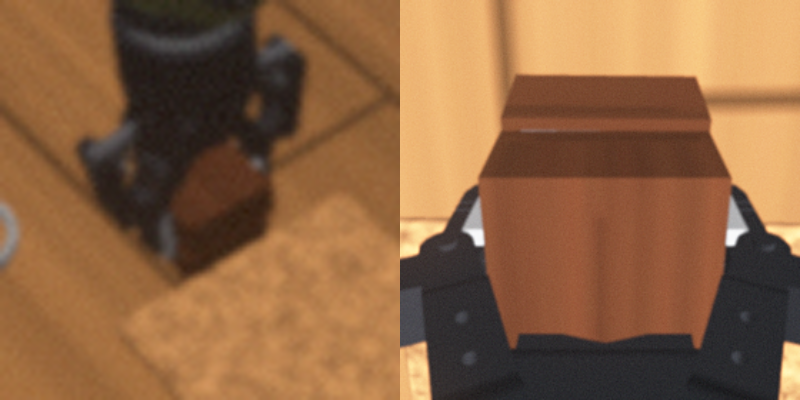

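Call:
{"name": "arm_command", "arguments": {
  "moves": [
    {"translation": [0, 2.4, -1.8], "turn": 0, "hand": 0},
    {"translation": [0, 2.2, -2.0], "turn": 0, "hand": 0},
    {"translation": [0, 2.2, -2.2], "turn": 0, "hand": 0},
    {"translation": [0, 5, -3.4], "turn": 0, "hand": 0},
    {"translation": [0, 20, 0], "turn": 0, "hand": 0},
    {"translation": [0, 25, 0], "turn": 0, "hand": 0},
    {"translation": [0, 20, 0], "turn": 0, "hand": 0},
    {"translation": [0, 6, 0], "turn": 0, "hand": 0},
    {"translation": [0, 0, 0], "turn": 0, "hand": 0},
    {"translation": [0, 0, 0], "turn": 0, "hand": 1},
    {"translation": [0, 0, 0], "turn": 0, "hand": 1},
    {"translation": [0, 0, 0], "turn": 0, "hand": 1},
    {"translation": [0, 0, 0], "turn": 0, "hand": 1}
  ]
}}

```text
time: 13.98
position: [0.4675, 0.1599, 0.1775]
eef_rot: [0.0, 0.713, 0.701, -0.0]
contact_force: [-0.8, 0.1, -0.0]
grip_width: 0.0855
finger_force: 0.0
```

Call:
{"name": "arm_command", "arguments": {
  "moves": [
    {"translation": [0, 0, 25], "turn": 0.12, "hand": 1},
    {"translation": [0, 0, 30], "turn": 0.12, "hand": 1},
    {"translation": [0, 0, 35], "turn": 0.12, "hand": 1},
    {"translation": [0, 0, 0], "turn": 0.12, "hand": 1},
    {"translation": [0, 0, 0], "turn": 0.12, "hand": 1},
    {"translation": [0, 0, 0], "turn": 0.12, "hand": 1},
    {"translation": [0, 0, 0], "turn": 0.12, "hand": 1},
    {"translation": [0, 0, 0], "turn": 0.12, "hand": 1},
    {"translation": [0, 0, 0], "turn": 0.12, "hand": 1},
    {"translation": [0, 0, 0], "turn": 0.12, "hand": 1},
    {"translation": [0, 0, 0], "turn": 0.12, "hand": 1},
    {"translation": [0, 0, 0], "turn": 0.12, "hand": 1},
    {"translation": [0, 0, 0], "turn": 0.12, "hand": 1},
    {"translation": [0, 0, 0], "turn": 0, "hand": 1},
    {"translation": [0, 0, 0], "turn": 0, "hand": 1}
  ]
}}

```text
time: 15.23
position: [0.4674, 0.1603, 0.2675]
eef_rot: [-0.0, 0.015, 1.0, -0.0]
contact_force: [-0.4, 0.3, 0.8]
grip_width: 0.0853
finger_force: 0.0
```

```bash
python3 -c "
from h import *
s,b=shot('wrist','w6'); print(s['position'],s['eef_rot'],s['time'])
g=cv2.cvtColor(b,cv2.COLOR_RGB2HSV); 
# dark brown mask
m=((b[:,:,0]<150)&(b[:,:,0].astype(int)-b[:,:,2]>25)).astype(np.uint8)
m[330:]=0
n,l,st,c=cv2.connectedComponentsWithStats(m)
for i in range(1,n):
  if st[i,4]>1500:
    cnt=cv2.findContours((l==i).astype(np.uint8),0,1)[0][0]; print(st[i],c[i],cv2.approxPolyDP(cnt,5,True).reshape(-1,2).tolist())
for v in range(100,300,6): print(v,b[v,280].tolist(),end=' ')
"
```

```text
[0.46741794 0.16026786 0.26747823] [-4.79215270e-06  1.50692276e-02  9.99886453e-01 -7.26688413e-06] 15.2333
[ 143  163  417  167 1810] [332.67790055 189.68729282] [[559, 164], [143, 178], [196, 177], [201, 183], [218, 329], [203, 191], [209, 176]]
[ 236  179   96  105 9304] [284.24043422 230.24688306] [[322, 179], [244, 182], [236, 196], [243, 283], [328, 281], [331, 194]]
100 [231, 234, 236] 106 [226, 192, 158] 112 [228, 167, 104] 118 [227, 165, 105] 124 [221, 158, 104] 130 [223, 162, 102] 136 [227, 164, 105] 142 [228, 166, 106] 148 [221, 158, 99] 154 [216, 155, 95] 160 [223, 162, 103] 166 [210, 149, 94] 172 [146, 103, 65] 178 [185, 130, 84] 184 [70, 44, 29] 190 [68, 41, 24] 196 [101, 58, 38] 202 [128, 74, 50] 208 [125, 73, 47] 214 [128, 74, 49] 220 [138, 78, 53] 226 [138, 79, 50] 232 [138, 76, 51] 238 [128, 74, 50] 244 [131, 80, 49] 250 [137, 82, 50] 256 [128, 75, 45] 262 [147, 85, 59] 268 [134, 77, 49] 274 [142, 82, 56] 280 [148, 85, 54] 286 [228, 167, 105] 292 [226, 162, 96] 298 [219, 154, 97]
```

Call:
{"name": "arm_command", "arguments": {
  "moves": [
    {"translation": [0, 0, -30], "turn": 0, "hand": 1},
    {"translation": [0, 0, -30], "turn": 0, "hand": 1},
    {"translation": [0, 0, -20], "turn": 0, "hand": 1},
    {"translation": [0, 0, -9], "turn": 0, "hand": 1},
    {"translation": [0, 0, 0], "turn": 0, "hand": 0},
    {"translation": [0, 0, 0], "turn": 0, "hand": 0},
    {"translation": [0, 0, 0], "turn": 0, "hand": 0},
    {"translation": [0, 0, 0], "turn": 0, "hand": 0},
    {"translation": [0, 0, 0], "turn": 0, "hand": 0},
    {"translation": [0, 0, 0], "turn": 0, "hand": 0},
    {"translation": [0, 0, 0], "turn": 0, "hand": 0}
  ],
  "newtons": 30
}}

```text
time: 16.2
position: [0.4678, 0.1607, 0.1797]
eef_rot: [0.001, 0.013, 1.0, 0.0]
contact_force: [-1.7, 0.1, 8.3]
grip_width: 0.0559
finger_force: 33.3
```

```bash
python3 -c "
from h import *
s=ctrl.state(); print(s['position'],s['contact_force'],s['grip_width'],s['finger_force'])
s,b=shot('wrist','w7')
m=((b[:,:,0]<160)&(b[:,:,0].astype(int)-b[:,:,2]>25)).astype(np.uint8);m[360:]=0
n,l,st,c=cv2.connectedComponentsWithStats(m)
i=l[250,282]; cnt=cv2.findContours((l==i).astype(np.uint8),0,1)[0][0]; print(st[i],cv2.approxPolyDP(cnt,5,True).reshape(-1,2).tolist())
E=np.array(ctrl.camera_model('side')['extrinsics']);
_,d=shot('side','d7')
"
```

```text
[0.46776208 0.16071414 0.17972844] [-1.69686549  0.1037747   8.29313703] 0.0559014783740046 33.25766008347273
[   49   214   377   146 21852] [[425, 324], [415, 322], [382, 281], [367, 273], [368, 259], [343, 215], [223, 215], [197, 259], [198, 273], [172, 300], [167, 289], [169, 304], [151, 322], [129, 326], [124, 317], [100, 319], [49, 359], [63, 358], [76, 349], [75, 341], [82, 345], [75, 339], [89, 337], [91, 326], [105, 318], [123, 317], [129, 327], [152, 322], [193, 275], [209, 359], [358, 359], [369, 275], [414, 322]]
```

Call:
{"name": "arm_command", "arguments": {
  "moves": [
    {"translation": [0, 0, 0], "turn": 0, "hand": 0.82},
    {"translation": [0, 0, 0], "turn": 0, "hand": 0.82},
    {"translation": [0, 0, 6], "turn": 0.01, "hand": 0.82},
    {"translation": [0, -3, 0], "turn": 0, "hand": 0.82},
    {"translation": [0, -3, 0], "turn": 0, "hand": 0.82},
    {"translation": [0, -5, 0], "turn": 0, "hand": 0.82},
    {"translation": [0, -6, 0], "turn": 0, "hand": 0.82},
    {"translation": [0, -7, 0], "turn": 0, "hand": 0.82},
    {"translation": [0, -7, 0], "turn": 0, "hand": 0.82},
    {"translation": [0, -7, 0], "turn": 0, "hand": 0.82},
    {"translation": [0, -7, 0], "turn": 0, "hand": 0.82},
    {"translation": [0, -7, 0], "turn": 0, "hand": 0.82},
    {"translation": [0, -7, 0], "turn": 0, "hand": 0.82},
    {"translation": [0, -6, 0], "turn": 0, "hand": 0.82},
    {"translation": [0, -5, 0], "turn": 0, "hand": 0.82},
    {"translation": [0, -4, 0], "turn": 0, "hand": 0.82},
    {"translation": [0, -3, 0], "turn": 0, "hand": 0.82},
    {"translation": [0, 0, 0], "turn": 0, "hand": 0.82}
  ]
}}

```text
time: 17.8
position: [0.4674, 0.0831, 0.1844]
eef_rot: [-0.0, 0.008, 1.0, -0.0]
contact_force: [0.2, -0.3, -0.6]
grip_width: 0.0698
finger_force: 0.0
```

Call:
{"name": "arm_command", "arguments": {
  "moves": [
    {"translation": [0, -1, 0], "turn": 0, "hand": 0.82},
    {"translation": [0, -1, 0], "turn": 0, "hand": 0.82},
    {"translation": [0, -1, 0], "turn": 0, "hand": 0.82},
    {"translation": [0, 0, 0], "turn": 0, "hand": 0.82}
  ]
}}

```text
time: 18.13
position: [0.4675, 0.0807, 0.1845]
eef_rot: [0.0, 0.008, 1.0, 0.0]
contact_force: [1.5, 1.3, 0.3]
grip_width: 0.0703
finger_force: 0.9
```

Call:
{"name": "arm_command", "arguments": {
  "moves": [
    {"translation": [0, -1.6, 4.7], "turn": 0, "hand": 0.82},
    {"translation": [0, -1.8, 4.7], "turn": 0, "hand": 0.82},
    {"translation": [0, -2.2, 4.3], "turn": 0, "hand": 0.82},
    {"translation": [0, 0, 0], "turn": 0, "hand": 0.82}
  ]
}}

```text
time: 18.47
position: [0.4676, 0.0747, 0.1992]
eef_rot: [0.001, 0.008, 1.0, -0.0]
contact_force: [0.5, 1.2, 0.1]
grip_width: 0.0703
finger_force: 0.9
```

```bash
cat > seg.py <<'E'
import sys
from h import *
s,b=shot('wrist',sys.argv[1]); st=ctrl.state(); print(s['position'].round(4) if hasattr(s['position'],'round') else s['position'],s['contact_force'])
L=b[:,270:300].astype(float).mean(1)
print([ (v,L[v].astype(int).tolist()) for v in range(150,370,5)])
E
python3 seg.py w8
```

```text
[0.4676 0.0747 0.1992] [0.50714799 1.21706653 0.13658328]
[(150, [236, 179, 115]), (155, [234, 174, 111]), (160, [232, 173, 110]), (165, [231, 171, 109]), (170, [230, 168, 107]), (175, [231, 171, 108]), (180, [233, 174, 109]), (185, [229, 167, 106]), (190, [191, 133, 83]), (195, [148, 101, 64]), (200, [180, 125, 78]), (205, [184, 127, 81]), (210, [79, 48, 32]), (215, [78, 47, 31]), (220, [75, 45, 30]), (225, [70, 43, 29]), (230, [72, 42, 29]), (235, [73, 44, 29]), (240, [72, 43, 28]), (245, [106, 62, 42]), (250, [127, 74, 49]), (255, [120, 70, 46]), (260, [119, 68, 45]), (265, [122, 70, 46]), (270, [124, 71, 47]), (275, [129, 75, 50]), (280, [130, 76, 49]), (285, [132, 77, 51]), (290, [136, 79, 52]), (295, [138, 80, 51]), (300, [136, 78, 52]), (305, [127, 75, 48]), (310, [118, 68, 45]), (315, [124, 71, 46]), (320, [129, 76, 50]), (325, [130, 76, 50]), (330, [126, 73, 47]), (335, [128, 74, 48]), (340, [135, 78, 52]), (345, [135, 77, 51]), (350, [129, 75, 49]), (355, [127, 74, 49]), (360, [133, 78, 51]), (365, [137, 80, 51])]
```

```bash
cat > side.py <<'E'
import sys
from h import *
def run(name,x0=None,show=True):
    s,b=shot('wrist',name); 
    x0=s['position'][0]-.0275 if x0 is None else x0
    m,T=cam('wrist',s); K=np.array([[m['fx'],0,m['cx']],[0,m['fy'],m['cy']],[0,0,1.]])
    mk=((b[:,:,0]<98)&(b[:,:,0].astype(int)-b[:,:,2]>28)).astype(np.uint8)
    mk=cv2.morphologyEx(mk,2,np.ones((3,3)))
    n,l,st,c=cv2.connectedComponentsWithStats(mk)
    print(np.round(s['position'],4),np.round(s['contact_force'],1),s['grip_width'],s['time'])
    for i in range(1,n):
        if st[i,4]<150: continue
        cnt=cv2.findContours((l==i).astype(np.uint8),0,1)[0][0]; p=cv2.approxPolyDP(cnt,2.5,True).reshape(-1,2).astype(float)
        r=cv2.undistortPoints(p.reshape(-1,1,2),K,np.array([m['k1'],0,0,0,0.])).reshape(-1,2)
        d=np.c_[r,np.ones(len(r))]@T[:3,:3].T; o=T[:3,3]; w=o+d*((x0-o[0])/d[:,:1])
        rc=cv2.minAreaRect(cnt); print(st[i].tolist(),'YZ mm',(w[:,1:]*1000).round().astype(int).tolist())
run(sys.argv[1],float(sys.argv[2]) if len(sys.argv)>2 else None)
E
python3 side.py w9
```

```text
[0.4674 0.0748 0.1987] [0.1 2.3 1.2] 0.0698209081081846 18.5167
[220, 206, 147, 48, 4826] YZ mm [[50, 42], [61, 49], [102, 62], [114, 19], [62, 0], [57, 16], [59, 24], [56, 22]]
```

Call:
{"name": "arm_command", "arguments": {
  "moves": [
    {"translation": [0, -2.1, 2.7], "turn": 0, "hand": 0.82},
    {"translation": [0, -2.1, 2.7], "turn": 0, "hand": 0.82},
    {"translation": [0, -2.1, 2.7], "turn": 0, "hand": 0.82},
    {"translation": [0, -2.2, 2.7], "turn": 0, "hand": 0.82},
    {"translation": [0, -2.3, 2], "turn": 0, "hand": 0.82},
    {"translation": [0, 0, 0], "turn": 0, "hand": 0.82}
  ]
}}

```text
time: 19.07
position: [0.4676, 0.0643, 0.2117]
eef_rot: [0.001, 0.008, 1.0, 0.0]
contact_force: [-0.2, 6.6, 6.9]
grip_width: 0.0701
finger_force: 4.9
```

```bash
python3 side.py w10
```

```text
[0.4676 0.0643 0.2117] [-0.2  6.6  6.9] 0.07009520154683659 19.0667
[230, 200, 147, 49, 4035] YZ mm [[41, 38], [82, 71], [95, 50], [99, 50], [108, 34], [62, 2], [43, 27], [45, 32], [44, 38], [40, 32]]
```

Call:
{"name": "arm_command", "arguments": {
  "moves": [
    {"translation": [0, 1.5, -4], "turn": 0, "hand": 0.87},
    {"translation": [0, 2, -5], "turn": 0, "hand": 0.9},
    {"translation": [0, 1.5, -5], "turn": 0, "hand": 0.92},
    {"translation": [0, 1, -5], "turn": 0, "hand": 0.92},
    {"translation": [0, 0, -4], "turn": 0, "hand": 0.92},
    {"translation": [0, 0, 0], "turn": 0, "hand": 0.92}
  ]
}}

```text
time: 19.62
position: [0.4678, 0.0727, 0.1883]
eef_rot: [0.001, 0.008, 1.0, 0.003]
contact_force: [-0.7, 36.1, 16.0]
grip_width: 0.0788
finger_force: 18.6
```

```bash
python3 side.py w11
```

```text
[0.4678 0.0727 0.1883] [-0.7 36.1 16. ] 0.07884036488320557 19.6167
[223, 210, 157, 44, 5414] YZ mm [[52, 42], [106, 53], [109, 31], [113, 29], [115, 8], [61, -2], [59, 16], [61, 21], [53, 23]]
```

Call:
{"name": "arm_command", "arguments": {
  "moves": [
    {"translation": [0, 5, 1], "turn": 0, "hand": 1},
    {"translation": [0, 6, 0], "turn": 0, "hand": 1},
    {"translation": [0, 6, 0], "turn": 0, "hand": 1},
    {"translation": [0, 0, -5], "turn": 0, "hand": 1},
    {"translation": [0, 0, -5], "turn": 0, "hand": 1},
    {"translation": [0, 0, 0], "turn": 0, "hand": 0},
    {"translation": [0, 0, 0], "turn": 0, "hand": 0},
    {"translation": [0, 0, 0], "turn": 0, "hand": 0},
    {"translation": [0, 0, 0], "turn": 0, "hand": 0},
    {"translation": [0, 0, 0], "turn": 0, "hand": 0},
    {"translation": [0, 0, 0], "turn": 0, "hand": 0},
    {"translation": [0, 0, 0], "turn": 0, "hand": 0}
  ]
}}

```text
time: 20.67
position: [0.4674, 0.0874, 0.1791]
eef_rot: [0.0, 0.008, 1.0, 0.0]
contact_force: [0.7, 7.0, -1.4]
grip_width: 0.0557
finger_force: 32.8
```

```bash
python3 side.py w12
```

```text
[0.4674 0.0874 0.1791] [ 0.7  7.  -1.4] 0.05568846386779526 20.6667
[201, 218, 167, 45, 6383] YZ mm [[60, 45], [62, 48], [115, 50], [115, 6], [61, 0], [61, 22], [69, 24], [61, 25]]
```

Call:
{"name": "arm_command", "arguments": {
  "moves": [
    {"translation": [0, 0, 0], "turn": 0, "hand": 0.78},
    {"translation": [0, 0, 0], "turn": 0, "hand": 0.78},
    {"translation": [0, 0, 4], "turn": 0, "hand": 0.78},
    {"translation": [0, -2, 3.5], "turn": 0, "hand": 0.78},
    {"translation": [0, -2, 0], "turn": 0, "hand": 0.78},
    {"translation": [0, -1, 0], "turn": 0, "hand": 0.78},
    {"translation": [0, -1, 0], "turn": 0, "hand": 0.78},
    {"translation": [0, -1.6, 4.7], "turn": 0, "hand": 0.78},
    {"translation": [0, -1.8, 4.7], "turn": 0, "hand": 0.78},
    {"translation": [0, -2.2, 4.3], "turn": 0, "hand": 0.78},
    {"translation": [0, -2.1, 3.5], "turn": 0, "hand": 0.78},
    {"translation": [0, 0, 0], "turn": 0, "hand": 0.78}
  ]
}}

```text
time: 21.72
position: [0.4676, 0.0736, 0.2045]
eef_rot: [0.001, 0.008, 1.0, 0.0]
contact_force: [-0.5, 6.9, 4.4]
grip_width: 0.0665
finger_force: 3.9
```

```bash
python3 side.py w13
```

```text
[0.4676 0.0736 0.2045] [-0.5  6.9  4.4] 0.06652727045439649 21.7167
[225, 203, 141, 46, 4291] YZ mm [[49, 40], [54, 47], [98, 64], [109, 38], [113, 23], [62, 0]]
```

Call:
{"name": "arm_command", "arguments": {
  "moves": [
    {"translation": [0, -1.1, 2.4], "turn": 0, "hand": 0.76},
    {"translation": [0, -1.1, 2.4], "turn": 0, "hand": 0.74},
    {"translation": [0, -1.1, 2.4], "turn": 0, "hand": 0.72},
    {"translation": [0, -1.1, 2.2], "turn": 0, "hand": 0.7},
    {"translation": [0, -1.0, 2.0], "turn": 0, "hand": 0.68},
    {"translation": [0, 0, 0], "turn": 0, "hand": 0.68}
  ]
}}

```text
time: 22.27
position: [0.4676, 0.0685, 0.216]
eef_rot: [0.001, 0.008, 1.0, 0.001]
contact_force: [-2.1, 10.0, 9.4]
grip_width: 0.0592
finger_force: 32.0
```

```bash
python3 side.py w14
```

```text
[0.4676 0.0685 0.216 ] [-2.1 10.   9.4] 0.05922340137420325 22.2667
[233, 198, 132, 49, 3759] YZ mm [[46, 39], [48, 38], [50, 52], [90, 73], [107, 35], [63, 1], [55, 18], [76, 40], [49, 28]]
```

Call:
{"name": "arm_command", "arguments": {
  "moves": [
    {"translation": [0, -2, 0], "turn": 0, "hand": 0.74},
    {"translation": [0, -0.5, 0], "turn": 0, "hand": 0.76}
  ]
}}

```text
time: 22.48
position: [0.4675, 0.0656, 0.2154]
eef_rot: [0.0, 0.008, 1.0, 0.0]
contact_force: [-0.6, 5.6, 5.8]
grip_width: 0.065
finger_force: 3.7
```

```bash
python3 side.py w15
```

```text
[0.4675 0.0656 0.2154] [-0.6  5.6  5.8] 0.06499745521209031 22.4833
[237, 199, 136, 43, 3353] YZ mm [[45, 40], [80, 67], [92, 49], [99, 50], [108, 34], [63, 3], [51, 20], [46, 18], [47, 34]]
```

View pics/w15.png

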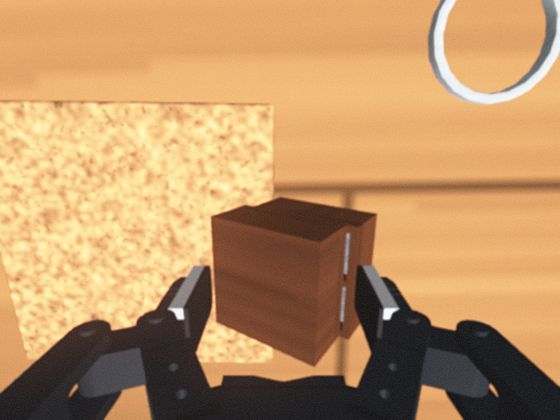

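Call:
{"name": "arm_command", "arguments": {
  "moves": [
    {"translation": [0, -0.5, 1.8], "turn": 0, "hand": 0.735},
    {"translation": [0, -0.5, 1.8], "turn": 0, "hand": 0.71},
    {"translation": [0, -0.4, 1.7], "turn": 0, "hand": 0.685},
    {"translation": [0, -0.4, 1.5], "turn": 0, "hand": 0.66}
  ]
}}

```text
time: 22.87
position: [0.4675, 0.0639, 0.2223]
eef_rot: [0.0, 0.008, 1.0, 0.0]
contact_force: [-1.1, 2.4, 2.5]
grip_width: 0.0569
finger_force: 1.8
```

```bash
python3 side.py w16
```

```text
[0.4675 0.0639 0.2223] [-1.1  2.4  2.5] 0.05685308645078637 22.8667
[233, 196, 134, 41, 3031] YZ mm [[39, 32], [40, 39], [69, 69], [86, 52], [92, 55], [103, 42], [68, 3], [50, 18], [44, 15], [45, 36], [43, 32], [44, 27]]
```

Call:
{"name": "arm_command", "arguments": {
  "moves": [
    {"translation": [0, 1.2, 0.5], "turn": 0, "hand": 0.625},
    {"translation": [0, 1.2, 0.5], "turn": 0, "hand": 0.59},
    {"translation": [0, 1.2, 0.5], "turn": 0, "hand": 0.56}
  ]
}}

```text
time: 23.17
position: [0.4676, 0.0677, 0.2239]
eef_rot: [0.001, 0.008, 1.0, 0.0]
contact_force: [-0.7, 3.9, 5.1]
grip_width: 0.0477
finger_force: 3.0
```

```bash
python3 side.py w17
```

```text
[0.4676 0.0677 0.2239] [-0.7  3.9  5.1] 0.04766607495704038 23.1667
[227, 195, 130, 40, 2920] YZ mm [[41, 36], [69, 68], [86, 52], [92, 55], [103, 42], [68, 2], [51, 17], [43, 15], [45, 21], [44, 38], [43, 32]]
```

Call:
{"name": "arm_command", "arguments": {
  "moves": [
    {"translation": [0, -1.5, 0.5], "turn": 0, "hand": 0.56},
    {"translation": [0, -1.5, 0.5], "turn": 0, "hand": 0.56},
    {"translation": [0, 0, 0], "turn": 0, "hand": 0.56}
  ]
}}

```text
time: 23.47
position: [0.4677, 0.0647, 0.2253]
eef_rot: [0.001, 0.008, 1.0, 0.001]
contact_force: [-2.3, 8.2, 14.7]
grip_width: 0.0476
finger_force: 8.2
```

```bash
python3 side.py w18
```

```text
[0.4677 0.0647 0.2253] [-2.3  8.2 14.7] 0.04764036457780645 23.4667
[229, 194, 130, 41, 2982] YZ mm [[38, 34], [66, 70], [84, 52], [88, 58], [100, 46], [96, 34], [67, 2], [37, 18], [41, 25]]
[264, 236, 23, 22, 223] YZ mm [[58, 72], [62, 83], [61, 87], [64, 83], [66, 92], [66, 76]]
[238, 270, 34, 20, 164] YZ mm [[51, 101], [53, 105], [59, 109], [59, 112], [62, 112], [57, 105], [55, 105], [55, 103]]
```

Call:
{"name": "arm_command", "arguments": {
  "moves": [
    {"translation": [0, -2.2, 1.4], "turn": 0, "hand": 0.56},
    {"translation": [0, -2.2, 1.4], "turn": 0, "hand": 0.56},
    {"translation": [0, 0, 0], "turn": 0, "hand": 0.56}
  ]
}}

```text
time: 23.77
position: [0.4676, 0.06, 0.228]
eef_rot: [0.001, 0.008, 1.0, 0.0]
contact_force: [-2.2, 7.0, 12.8]
grip_width: 0.048
finger_force: 7.0
```

```bash
python3 side.py w19
```

```text
[0.4676 0.06   0.228 ] [-2.2  7.  12.8] 0.047968951499875005 23.7667
[234, 193, 129, 80, 4024] YZ mm [[98, 45], [66, 2], [50, 15], [41, 13], [41, 21], [38, 15], [39, 29], [36, 21], [35, 29], [37, 38], [57, 66], [56, 71], [52, 65], [48, 66], [46, 62], [46, 65], [44, 60], [45, 70], [46, 80], [50, 82], [51, 88], [50, 91], [53, 96], [54, 92], [55, 96], [55, 98], [57, 102], [56, 105], [59, 102], [60, 104], [60, 74], [59, 75], [59, 71], [78, 55], [81, 67], [83, 59]]
[229, 258, 53, 58, 1367] YZ mm [[43, 96], [46, 105], [50, 108], [47, 111], [47, 112], [53, 121], [54, 120], [54, 123], [56, 124], [57, 123], [58, 127], [60, 128], [60, 114], [59, 110], [51, 104], [51, 100], [47, 100], [46, 96]]
```

Call:
{"name": "arm_command", "arguments": {
  "moves": [
    {"translation": [0, 1, 1.5], "turn": 0, "hand": 0.56},
    {"translation": [0, 3, 4], "turn": 0, "hand": 0.56},
    {"translation": [0, 3, 6], "turn": 0, "hand": 0.7},
    {"translation": [0, 0, 4], "turn": 0, "hand": 1},
    {"translation": [0, -3, 0], "turn": 0, "hand": 1},
    {"translation": [0, -3, 0], "turn": 0, "hand": 1}
  ]
}}

```text
time: 24.32
position: [0.4674, 0.0608, 0.2429]
eef_rot: [0.0, 0.008, 1.0, -0.0]
contact_force: [0.1, 0.7, 0.0]
grip_width: 0.0854
finger_force: 0.0
```

```bash
python3 side.py w20
```

```text
[0.4674 0.0608 0.2429] [0.1 0.7 0. ] 0.08539537190994756 24.3167
[294, 188, 113, 22, 1897] YZ mm [[68, 2], [68, 21], [70, 24], [69, 47], [122, 54], [120, 9]]
```

Call:
{"name": "arm_command", "arguments": {
  "moves": [
    {"translation": [0, 17, 0], "turn": 0, "hand": 1},
    {"translation": [0, 17, -10], "turn": 0, "hand": 1},
    {"translation": [0, 0, -25], "turn": 0, "hand": 1},
    {"translation": [0, 0, -20], "turn": 0, "hand": 1},
    {"translation": [0, 0, -10], "turn": 0, "hand": 1},
    {"translation": [0, 0, 0], "turn": 0, "hand": 0},
    {"translation": [0, 0, 0], "turn": 0, "hand": 0},
    {"translation": [0, 0, 0], "turn": 0, "hand": 0},
    {"translation": [0, 0, 0], "turn": 0, "hand": 0},
    {"translation": [0, 0, 0], "turn": 0, "hand": 0},
    {"translation": [0, 0, 0], "turn": 0, "hand": 0}
  ],
  "newtons": 25
}}

```text
time: 25.28
position: [0.4676, 0.0949, 0.1785]
eef_rot: [0.001, 0.008, 1.0, 0.0]
contact_force: [-1.0, -2.2, 7.6]
grip_width: 0.0555
finger_force: 28.1
```

```bash
python3 side.py w21
```

```text
[0.4676 0.0949 0.1785] [-1.  -2.2  7.6] 0.05552847699608698 25.2833
[201, 218, 168, 48, 6642] YZ mm [[68, 46], [72, 49], [122, 52], [122, 6], [68, 0], [68, 22], [74, 24], [68, 25]]
```

Call:
{"name": "arm_command", "arguments": {
  "moves": [
    {"translation": [0, 0, 0], "turn": 0, "hand": 0.78},
    {"translation": [0, 0, 0], "turn": 0, "hand": 0.78},
    {"translation": [0, 0, 4], "turn": 0, "hand": 0.78},
    {"translation": [0, -3, 3.5], "turn": 0, "hand": 0.78},
    {"translation": [0, -4, 0], "turn": 0, "hand": 0.78},
    {"translation": [0, -3, 0], "turn": 0, "hand": 0.78},
    {"translation": [0, -2, 0], "turn": 0, "hand": 0.78},
    {"translation": [0, -1, 0], "turn": 0, "hand": 0.78},
    {"translation": [0, -1.4, 4.7], "turn": 0, "hand": 0.78},
    {"translation": [0, -1.8, 4.7], "turn": 0, "hand": 0.78},
    {"translation": [0, -2.2, 4.3], "turn": 0, "hand": 0.78},
    {"translation": [0, -2.1, 3.5], "turn": 0, "hand": 0.78},
    {"translation": [0, -2.3, 2.7], "turn": 0, "hand": 0.78},
    {"translation": [0, -2.3, 2.5], "turn": 0, "hand": 0.78},
    {"translation": [0, -2.3, 2.4], "turn": 0, "hand": 0.78},
    {"translation": [0, -2.3, 2.4], "turn": 0, "hand": 0.78},
    {"translation": [0, 0, 0], "turn": 0, "hand": 0.78}
  ]
}}

```text
time: 26.75
position: [0.4677, 0.0652, 0.2134]
eef_rot: [0.001, 0.008, 1.0, 0.0]
contact_force: [-1.1, 8.7, 8.4]
grip_width: 0.0664
finger_force: 5.7
```

```bash
python3 side.py w22
```

```text
[0.4677 0.0652 0.2134] [-1.1  8.7  8.4] 0.06641104373933848 26.75
[234, 201, 139, 48, 3887] YZ mm [[44, 41], [45, 47], [81, 72], [93, 54], [97, 54], [106, 37], [62, 6], [54, 17], [54, 25], [46, 24], [45, 32], [43, 31], [46, 36]]
```

Call:
{"name": "arm_command", "arguments": {
  "moves": [
    {"translation": [0, -1.9, 2.3], "turn": 0, "hand": 0.77},
    {"translation": [0, -1.9, 2.3], "turn": 0, "hand": 0.75},
    {"translation": [0, -1.9, 2.2], "turn": 0, "hand": 0.74},
    {"translation": [0, -2, 1.7], "turn": 0, "hand": 0.73},
    {"translation": [0, -2, 1.7], "turn": 0, "hand": 0.72},
    {"translation": [0, -2, 1.6], "turn": 0, "hand": 0.71}
  ]
}}

```text
time: 27.3
position: [0.4676, 0.0537, 0.2251]
eef_rot: [0.001, 0.008, 1.0, 0.0]
contact_force: [-0.6, 5.0, 8.8]
grip_width: 0.0604
finger_force: 4.9
```

```bash
python3 side.py w23
```

```text
[0.4676 0.0537 0.2251] [-0.6  5.   8.8] 0.06037397481741448 27.3
[232, 196, 142, 141, 6897] YZ mm [[37, 23], [37, 32], [34, 41], [49, 63], [47, 68], [46, 64], [40, 64], [40, 72], [43, 78], [43, 82], [46, 84], [46, 89], [45, 93], [48, 93], [49, 98], [51, 102], [51, 104], [52, 103], [53, 105], [53, 108], [49, 105], [50, 102], [49, 104], [38, 92], [38, 99], [42, 102], [42, 106], [43, 105], [47, 111], [45, 112], [45, 109], [42, 108], [42, 112], [43, 111], [45, 114], [49, 120], [49, 121], [51, 121], [51, 124], [54, 127], [54, 129], [55, 129], [55, 109], [56, 107], [56, 106], [56, 105], [58, 75], [78, 62], [72, 98], [70, 104], [68, 120], [65, 128], [65, 132], [66, 133], [79, 66], [95, 49], [66, 7]]
[268, 325, 22, 17, 169] YZ mm [[51, 129], [51, 131], [53, 132], [53, 133], [54, 133], [55, 135], [55, 131], [52, 129]]
```

Call:
{"name": "arm_command", "arguments": {
  "moves": [
    {"translation": [0, -2.3, 1.2], "turn": 0, "hand": 0.71},
    {"translation": [0, -2.3, 1.0], "turn": 0, "hand": 0.71},
    {"translation": [0, 0, 0], "turn": 0, "hand": 0.71}
  ]
}}

```text
time: 27.6
position: [0.4676, 0.0487, 0.2272]
eef_rot: [0.001, 0.008, 1.0, 0.0]
contact_force: [-2.5, 4.1, 10.4]
grip_width: 0.0609
finger_force: 5.8
```

```bash
python3 side.py w24
```

```text
[0.4676 0.0487 0.2272] [-2.5  4.1 10.4] 0.06087556679582324 27.6
[233, 196, 145, 150, 8310] YZ mm [[92, 51], [67, 9], [30, 22], [30, 39], [40, 57], [35, 58], [34, 51], [32, 51], [32, 57], [29, 52], [32, 62], [34, 72], [36, 73], [36, 83], [38, 87], [37, 95], [37, 90], [32, 89], [33, 98], [35, 98], [35, 102], [33, 100], [34, 105], [35, 106], [35, 108], [36, 116], [44, 127], [44, 130], [44, 129], [46, 131], [45, 132], [47, 133], [46, 134], [49, 138], [51, 76], [53, 71], [72, 61], [72, 72], [66, 101], [65, 105], [63, 118], [62, 125], [60, 129], [60, 134], [61, 135], [74, 68], [91, 55]]
```

Call:
{"name": "arm_command", "arguments": {
  "moves": [
    {"translation": [0, -2.5, 0.8], "turn": 0, "hand": 0.71},
    {"translation": [0, -2.5, 0.6], "turn": 0, "hand": 0.71},
    {"translation": [0, -2.5, 0.4], "turn": 0, "hand": 0.71},
    {"translation": [0, 0, 0], "turn": 0, "hand": 0.71}
  ]
}}

```text
time: 27.98
position: [0.4676, 0.0412, 0.2293]
eef_rot: [0.001, 0.008, 1.0, 0.0]
contact_force: [-4.1, 4.1, 16.0]
grip_width: 0.0608
finger_force: 8.4
```

```bash
python3 side.py w25 | cut -c1-400
```

```text
[0.4676 0.0412 0.2293] [-4.1  4.1 16. ] 0.06081668789498268 27.9833
[235, 195, 149, 91, 3919] YZ mm [[19, 11], [21, 61], [44, 64], [45, 26], [64, 71], [58, 105], [55, 104], [55, 101], [54, 103], [54, 98], [52, 100], [50, 98], [51, 88], [45, 89], [49, 102], [56, 115], [67, 67], [86, 59], [67, 10]]
[311, 309, 26, 26, 290] YZ mm [[48, 127], [53, 137], [54, 128], [51, 129]]
```

Call:
{"name": "arm_command", "arguments": {
  "moves": [
    {"translation": [0, -2.6, 0.5], "turn": 0, "hand": 0.71},
    {"translation": [0, -2.6, 0.3], "turn": 0, "hand": 0.71},
    {"translation": [0, -2.6, 0.2], "turn": 0, "hand": 0.71},
    {"translation": [0, 0, 0], "turn": 0, "hand": 0.71}
  ]
}}

```text
time: 28.37
position: [0.4676, 0.0333, 0.2305]
eef_rot: [0.001, 0.008, 1.0, 0.0]
contact_force: [-6.2, 2.4, 21.9]
grip_width: 0.0606
finger_force: 10.6
```

```bash
python3 side.py w26 | cut -c1-400
```

```text
[0.4676 0.0333 0.2305] [-6.2  2.4 21.9] 0.06064888494884693 28.3667
[247, 194, 140, 40, 3053] YZ mm [[79, 62], [66, 9], [43, 14], [18, 8], [17, 57], [41, 60], [43, 26], [56, 74], [59, 66]]
[314, 258, 26, 25, 336] YZ mm [[44, 98], [44, 102], [49, 114], [51, 103], [48, 103], [48, 98]]
[320, 312, 16, 21, 197] YZ mm [[43, 129], [45, 137], [46, 130]]
```

Call:
{"name": "arm_command", "arguments": {
  "moves": [
    {"translation": [0, -2.6, 0.4], "turn": 0, "hand": 0.71},
    {"translation": [0, -2.6, 0.3], "turn": 0, "hand": 0.71},
    {"translation": [0, -2.6, 0.2], "turn": 0, "hand": 0.71},
    {"translation": [0, 0, 0], "turn": 0, "hand": 0.71}
  ]
}}

```text
time: 28.75
position: [0.4674, 0.0253, 0.2309]
eef_rot: [0.0, 0.008, 1.0, -0.0]
contact_force: [-5.3, -1.0, 16.2]
grip_width: 0.0608
finger_force: 7.9
```

```bash
python3 side.py w27 | cut -c1-400
```

```text
[0.4674 0.0253 0.2309] [-5.3 -1.  16.2] 0.060760328397773636 28.75
[266, 195, 124, 34, 2917] YZ mm [[18, 57], [41, 60], [43, 32], [48, 68], [71, 63], [66, 11], [18, 8]]
[322, 257, 17, 24, 264] YZ mm [[39, 97], [39, 108], [41, 113], [42, 106], [43, 105], [44, 99]]
```

Call:
{"name": "arm_command", "arguments": {
  "moves": [
    {"translation": [0, -2.6, 0], "turn": 0, "hand": 0.71},
    {"translation": [0, -2, 0], "turn": 0, "hand": 0.71},
    {"translation": [0, 0, 3], "turn": 0, "hand": 0.71},
    {"translation": [0, 4, 15], "turn": 0, "hand": 1},
    {"translation": [0, 9, 15], "turn": 0, "hand": 1},
    {"translation": [0, 9, 0], "turn": 0, "hand": 1},
    {"translation": [0, 0, 0], "turn": 0, "hand": 1}
  ]
}}

```text
time: 29.38
position: [0.4673, 0.0442, 0.2632]
eef_rot: [0.0, 0.007, 1.0, -0.0]
contact_force: [0.5, -0.1, -0.5]
grip_width: 0.0856
finger_force: 0.0
```

```bash
python3 side.py w28 | cut -c1-400
```

```text
[0.4673 0.0442 0.2632] [ 0.5 -0.1 -0.5] 0.08558111566746253 29.3833
[234, 184, 89, 20, 1613] YZ mm [[17, 51], [23, 58], [65, 61], [65, 11], [18, 8]]
```

Call:
{"name": "arm_command", "arguments": {
  "moves": [
    {"translation": [0, -3, -20], "turn": 0, "hand": 1},
    {"translation": [0, 0, -25], "turn": 0, "hand": 1},
    {"translation": [0, 0, -20], "turn": 0, "hand": 1},
    {"translation": [0, 0, -11], "turn": 0, "hand": 1},
    {"translation": [0, 0, 0], "turn": 0, "hand": 0},
    {"translation": [0, 0, 0], "turn": 0, "hand": 0},
    {"translation": [0, 0, 0], "turn": 0, "hand": 0},
    {"translation": [0, 0, 0], "turn": 0, "hand": 0},
    {"translation": [0, 0, 0], "turn": 0, "hand": 0},
    {"translation": [0, 0, 0], "turn": 0, "hand": 0},
    {"translation": [0, 0, 0], "turn": 0, "hand": 0},
    {"translation": [0, 0, 0], "turn": 0, "hand": 0}
  ]
}}

```text
time: 30.43
position: [0.4677, 0.0403, 0.188]
eef_rot: [0.001, 0.008, 1.0, -0.0]
contact_force: [-0.7, -0.4, 6.9]
grip_width: 0.0497
finger_force: 27.4
```

```bash
python3 side.py w29 | cut -c1-400
```

```text
[0.4677 0.0403 0.188 ] [-0.7 -0.4  6.9] 0.04972365924202166 30.4333
[208, 215, 153, 52, 6565] YZ mm [[65, 8], [17, 7], [16, 59], [65, 61]]
```

Call:
{"name": "arm_command", "arguments": {
  "moves": [
    {"translation": [0, 0, 6], "turn": 0, "hand": 0},
    {"translation": [0, 5, 6], "turn": 0, "hand": 0},
    {"translation": [0, 15, 0], "turn": 0, "hand": 0},
    {"translation": [0, 18, 0], "turn": 0, "hand": 0},
    {"translation": [0, 15, 0], "turn": 0, "hand": 0},
    {"translation": [0, 0, -8], "turn": 0, "hand": 0},
    {"translation": [0, 0, -6], "turn": 0, "hand": 0},
    {"translation": [0, 0, -3.5], "turn": 0, "hand": 0},
    {"translation": [0, 0, 0], "turn": 0, "hand": 0}
  ]
}}

```text
time: 31.23
position: [0.4674, 0.0929, 0.1813]
eef_rot: [-0.0, 0.008, 1.0, 0.0]
contact_force: [-0.1, -0.2, -1.9]
grip_width: 0.0501
finger_force: 26.2
```

```bash
python3 side.py w30 | cut -c1-400
```

```text
[0.4674 0.0929 0.1813] [-0.1 -0.2 -1.9] 0.05005556725461454 31.2333
[207, 214, 155, 53, 6688] YZ mm [[118, 54], [118, 0], [103, -2], [68, -3], [68, 50], [71, 52]]
```

Call:
{"name": "arm_command", "arguments": {
  "moves": [
    {"translation": [0, 0, -1], "turn": 0, "hand": 0},
    {"translation": [0, 0, 0], "turn": 0, "hand": 0.8},
    {"translation": [0, 0, 0], "turn": 0, "hand": 0.8},
    {"translation": [0, 0, 3], "turn": 0, "hand": 0.8},
    {"translation": [0, -4, 3], "turn": 0, "hand": 0.8},
    {"translation": [0, -3, 0], "turn": 0, "hand": 0.8},
    {"translation": [0, -2, 0], "turn": 0, "hand": 0.8},
    {"translation": [0, -2, 0], "turn": 0, "hand": 0.8},
    {"translation": [0, -2, 0], "turn": 0, "hand": 0.8},
    {"translation": [0, -2, 0], "turn": 0, "hand": 0.8},
    {"translation": [0, -2, 0], "turn": 0, "hand": 0.8},
    {"translation": [0, -1, 0], "turn": 0, "hand": 0.8},
    {"translation": [0, 0, 0], "turn": 0, "hand": 0.8}
  ]
}}

```text
time: 32.37
position: [0.4676, 0.0753, 0.1867]
eef_rot: [0.001, 0.008, 1.0, 0.0]
contact_force: [2.0, 5.1, 1.6]
grip_width: 0.0683
finger_force: 2.1
```

```bash
python3 side.py w31 | cut -c1-400
```

```text
[0.4676 0.0753 0.1867] [2.  5.1 1.6] 0.06830106226802724 32.3667
[238, 211, 147, 47, 5871] YZ mm [[60, 52], [109, 54], [109, 0], [60, -3]]
```

Call:
{"name": "arm_command", "arguments": {
  "moves": [
    {"translation": [0, -1.6, 3.2], "turn": 0, "hand": 0.8},
    {"translation": [0, -1.8, 3.4], "turn": 0, "hand": 0.8},
    {"translation": [0, -2, 3.4], "turn": 0, "hand": 0.8},
    {"translation": [0, -2.2, 3.4], "turn": 0, "hand": 0.8},
    {"translation": [0, 0, 0], "turn": 0, "hand": 0.8}
  ]
}}

```text
time: 32.83
position: [0.4677, 0.0678, 0.2008]
eef_rot: [0.001, 0.008, 1.0, 0.0]
contact_force: [0.6, 8.2, 3.9]
grip_width: 0.0684
finger_force: 4.4
```

```bash
python3 side.py w32 | cut -c1-400
```

```text
[0.4677 0.0678 0.2008] [0.6 8.2 3.9] 0.06843669805853068 32.8333
[229, 204, 139, 52, 4933] YZ mm [[47, 44], [48, 49], [93, 66], [109, 17], [61, -1]]
```

Call:
{"name": "arm_command", "arguments": {
  "moves": [
    {"translation": [0, -2.3, 2.8], "turn": 0, "hand": 0.8},
    {"translation": [0, -2.3, 2.8], "turn": 0, "hand": 0.8},
    {"translation": [0, -2.3, 2.7], "turn": 0, "hand": 0.8},
    {"translation": [0, -2.2, 2.0], "turn": 0, "hand": 0.8},
    {"translation": [0, -2.2, 1.9], "turn": 0, "hand": 0.8},
    {"translation": [0, -2.2, 1.8], "turn": 0, "hand": 0.8},
    {"translation": [0, 0, 0], "turn": 0, "hand": 0.8}
  ]
}}

```text
time: 33.47
position: [0.4675, 0.0541, 0.2146]
eef_rot: [0.0, 0.008, 1.0, 0.0]
contact_force: [0.4, 5.4, 6.0]
grip_width: 0.0681
finger_force: 3.9
```

```bash
python3 side.py w33 | cut -c1-400
```

```text
[0.4675 0.0541 0.2146] [0.4 5.4 6. ] 0.06805446971107157 33.4667
[241, 198, 140, 50, 3917] YZ mm [[36, 44], [68, 72], [100, 33], [63, 1], [38, 29]]
```

Call:
{"name": "arm_command", "arguments": {
  "moves": [
    {"translation": [0, -2.2, 1.5], "turn": 0, "hand": 0.8},
    {"translation": [0, -2.3, 1.4], "turn": 0, "hand": 0.8},
    {"translation": [0, -2.3, 1.3], "turn": 0, "hand": 0.8},
    {"translation": [0, -2.4, 1.0], "turn": 0, "hand": 0.8},
    {"translation": [0, 0, 0], "turn": 0, "hand": 0.8}
  ]
}}

```text
time: 33.93
position: [0.4675, 0.0448, 0.2197]
eef_rot: [0.0, 0.008, 1.0, 0.0]
contact_force: [-1.2, 3.0, 6.8]
grip_width: 0.0684
finger_force: 3.7
```

```bash
python3 side.py w34 | cut -c1-400
```

```text
[0.4675 0.0448 0.2197] [-1.2  3.   6.8] 0.06842920939745553 33.9333
[248, 196, 140, 160, 7149] YZ mm [[94, 38], [66, 1], [35, 21], [33, 28], [31, 25], [31, 43], [38, 57], [40, 103], [39, 105], [38, 102], [37, 81], [37, 75], [35, 72], [37, 107], [36, 108], [38, 110], [38, 118], [38, 119], [39, 123], [40, 122], [41, 128], [42, 128], [42, 123], [43, 122], [43, 119], [45, 120], [46, 123], [46, 126], [45, 124], [46, 127], [46, 129], [47, 128], [46, 129], [48, 132], [46
```

Call:
{"name": "arm_command", "arguments": {
  "moves": [
    {"translation": [0, -2.4, 0.9], "turn": 0, "hand": 0.8},
    {"translation": [0, -2.4, 0.7], "turn": 0, "hand": 0.8},
    {"translation": [0, -2.5, 0.5], "turn": 0, "hand": 0.8},
    {"translation": [0, 0, 0], "turn": 0, "hand": 0.8}
  ]
}}

```text
time: 34.32
position: [0.4675, 0.0375, 0.2219]
eef_rot: [0.0, 0.008, 1.0, 0.0]
contact_force: [-3.6, 2.7, 11.1]
grip_width: 0.0682
finger_force: 5.3
```

```bash
python3 side.py w35 | cut -c1-300
```

```text
[0.4675 0.0375 0.2219] [-3.6  2.7 11.1] 0.06821057815107956 34.3167
[244, 195, 149, 159, 8247] YZ mm [[89, 43], [66, 2], [26, 25], [24, 21], [24, 32], [20, 25], [25, 41], [27, 41], [26, 47], [29, 53], [25, 47], [21, 47], [21, 51], [23, 53], [26, 65], [25, 73], [27, 72], [25, 75], [28, 84], [26, 83], [27, 90], [25, 88], [27, 106], [28, 106], [28, 108], [27, 107], [28
```

Call:
{"name": "arm_command", "arguments": {
  "moves": [
    {"translation": [0, -2.5, 0.5], "turn": 0, "hand": 0.8},
    {"translation": [0, -2.5, 0.4], "turn": 0, "hand": 0.8},
    {"translation": [0, -2.5, 0.3], "turn": 0, "hand": 0.8},
    {"translation": [0, -2.5, 0.2], "turn": 0, "hand": 0.8},
    {"translation": [0, 0, 0], "turn": 0, "hand": 0.8}
  ]
}}

```text
time: 34.78
position: [0.4674, 0.0274, 0.2234]
eef_rot: [0.0, 0.008, 1.0, -0.0]
contact_force: [-4.9, -0.4, 14.6]
grip_width: 0.0683
finger_force: 6.7
```

```bash
python3 side.py w36 | cut -c1-300
```

```text
[0.4674 0.0274 0.2234] [-4.9 -0.4 14.6] 0.06825479808975504 34.7833
[257, 195, 144, 146, 6114] YZ mm [[81, 49], [67, 4], [14, 16], [21, 113], [27, 132], [28, 65]]
```

Call:
{"name": "arm_command", "arguments": {
  "moves": [
    {"translation": [0, -2.6, 0.2], "turn": 0, "hand": 0.8},
    {"translation": [0, -2.6, 0.1], "turn": 0, "hand": 0.8},
    {"translation": [0, -2.6, 0], "turn": 0, "hand": 0.8},
    {"translation": [0, -2.6, 0], "turn": 0, "hand": 0.8},
    {"translation": [0, 0, 0], "turn": 0, "hand": 0.8}
  ]
}}

```text
time: 35.25
position: [0.4672, 0.0168, 0.2232]
eef_rot: [-0.0, 0.008, 1.0, -0.0]
contact_force: [-5.0, -1.8, 8.0]
grip_width: 0.0688
finger_force: 4.2
```

```bash
python3 side.py w37 | cut -c1-300
```

```text
[0.4672 0.0168 0.2232] [-5.  -1.8  8. ] 0.06882324207497534 35.25
[273, 196, 133, 120, 3845] YZ mm [[71, 51], [67, 6], [12, 7], [14, 108], [16, 123], [17, 54]]
```

Call:
{"name": "arm_command", "arguments": {
  "moves": [
    {"translation": [0, 0, 6], "turn": 0, "hand": 0.8},
    {"translation": [0, 6, 15], "turn": 0, "hand": 1},
    {"translation": [0, 10, 12], "turn": 0, "hand": 1},
    {"translation": [0, 8, 0], "turn": 0, "hand": 1},
    {"translation": [0, 0, -20], "turn": 0, "hand": 1},
    {"translation": [0, 0, -25], "turn": 0, "hand": 1},
    {"translation": [0, 0, -20], "turn": 0, "hand": 1},
    {"translation": [0, 0, -7], "turn": 0, "hand": 1},
    {"translation": [0, 0, 0], "turn": 0, "hand": 0},
    {"translation": [0, 0, 0], "turn": 0, "hand": 0},
    {"translation": [0, 0, 0], "turn": 0, "hand": 0},
    {"translation": [0, 0, 0], "turn": 0, "hand": 0},
    {"translation": [0, 0, 0], "turn": 0, "hand": 0},
    {"translation": [0, 0, 0], "turn": 0, "hand": 0},
    {"translation": [0, 0, 0], "turn": 0, "hand": 0}
  ]
}}

```text
time: 36.55
position: [0.4677, 0.0413, 0.1849]
eef_rot: [0.001, 0.008, 1.0, 0.0]
contact_force: [-1.3, -0.9, 7.1]
grip_width: 0.0559
finger_force: 27.9
```

```bash
python3 side.py w38 | cut -c1-300
```

```text
[0.4677 0.0413 0.1849] [-1.3 -0.9  7.1] 0.055882583606804315 36.55
[203, 213, 166, 43, 6056] YZ mm [[70, 51], [70, 2], [16, 0], [16, 5], [13, 0], [12, 40], [14, 43], [13, 44], [15, 48]]
```

Call:
{"name": "arm_command", "arguments": {
  "moves": [
    {"translation": [0, 0, 4], "turn": 0, "hand": 0},
    {"translation": [0, -6, 4], "turn": 0, "hand": 0},
    {"translation": [0, -14, 0], "turn": 0, "hand": 0},
    {"translation": [0, -18, 0], "turn": 0, "hand": 0},
    {"translation": [0, -16, 0], "turn": 0, "hand": 0},
    {"translation": [0, -8, 0], "turn": 0, "hand": 0},
    {"translation": [0, 0, -4], "turn": 0, "hand": 0},
    {"translation": [0, 0, -3.5], "turn": 0, "hand": 0},
    {"translation": [0, 0, 0], "turn": 0, "hand": 0}
  ]
}}

```text
time: 37.35
position: [0.4675, -0.0204, 0.1844]
eef_rot: [0.0, 0.008, 1.0, -0.0]
contact_force: [-0.2, -2.1, 2.2]
grip_width: 0.0557
finger_force: 27.6
```

```bash
python3 side.py w39 | cut -c1-300; python3 - <<'E'
from h import *
im=cv2.imread('pics/w39.png')
for u in (240,283,330):
  print(u,[(v,im[v,u,::-1].tolist()) for v in range(196,290,4)])
E
```

```text
[ 0.4675 -0.0204  0.1844] [-0.2 -2.1  2.2] 0.05573229022530526 37.35
[199, 214, 170, 43, 6146] YZ mm [[-50, 45], [-43, 48], [9, 50], [8, 2], [-49, -1]]
240 [(196, [248, 206, 142]), (200, [247, 204, 138]), (204, [244, 193, 128]), (208, [253, 225, 155]), (212, [214, 151, 98]), (216, [87, 57, 35]), (220, [79, 49, 28]), (224, [78, 44, 31]), (228, [75, 48, 32]), (232, [74, 49, 30]), (236, [75, 44, 29]), (240, [81, 46, 33]), (244, [76, 48, 34]), (248, [72, 42, 25]), (252, [74, 42, 29]), (256, [116, 65, 42]), (260, [145, 83, 57]), (264, [138, 79, 53]), (268, [134, 79, 50]), (272, [139, 80, 54]), (276, [143, 87, 59]), (280, [143, 80, 56]), (284, [136, 76, 47]), (288, [138, 81, 51])]
283 [(196, [254, 232, 165]), (200, [251, 221, 154]), (204, [249, 208, 143]), (208, [242, 190, 130]), (212, [202, 140, 92]), (216, [81, 50, 31]), (220, [72, 43, 24]), (224, [78, 47, 36]), (228, [70, 43, 26]), (232, [68, 42, 26]), (236, [71, 40, 33]), (240, [69, 45, 31]), (244, [64, 36, 24]), (248, [61, 36, 24]), (252, [65, 36, 25]), (256, [100, 57, 40]), (260, [119, 70, 42]), (264, [117, 62, 41]), (268, [126, 73, 52]), (272, [122, 66, 46]), (276, [123, 70, 47]), (280, [121, 70, 48]), (284, [119, 66, 45]), (288, [121, 69, 47])]
330 [(196, [243, 194, 133]), (200, [237, 182, 120]), (204, [244, 197, 131]), (208, [234, 176, 118]), (212, [160, 114, 72]), (216, [79, 47, 31]), (220, [79, 46, 32]), (224, [77, 47, 34]), (228, [72, 42, 29]), (232, [72, 45, 27]), (236, [71, 43, 30]), (240, [67, 41, 28]), (244, [69, 43, 27]), (248, [73, 47, 31]), (252, [69, 41, 22]), (256, [112, 62, 40]), (260, [137, 80, 55]), (264, [132, 78, 49]), (268, [133, 77, 50]), (272, [142, 86, 59]), (276, [132, 76, 50]), (280, [135, 81, 53]), (284, [129, 77, 47]), (288, [134, 78, 51])]
```

```bash
python3 -c "
from h import *
print(p2w('wrist',[(283,213),(283,256),(240,213),(240,256)],[.006,.056,.006,.056]).round(4))"
```

```text
[[ 0.4379 -0.02    0.006 ]
 [ 0.4372 -0.02    0.056 ]
 [ 0.4376 -0.0399  0.006 ]
 [ 0.437  -0.0337  0.056 ]]
```

Call:
{"name": "arm_command", "arguments": {
  "moves": [
    {"translation": [0, 0, -0.5], "turn": 0, "hand": 0},
    {"translation": [0, 0, 0], "turn": 0, "hand": 0},
    {"translation": [0, 0, 0], "turn": 0, "hand": 1},
    {"translation": [0, 0, 0], "turn": 0, "hand": 1},
    {"translation": [0, 0, 0], "turn": 0, "hand": 1},
    {"translation": [0, 0, 0], "turn": 0, "hand": 1},
    {"translation": [0, 0, 10], "turn": 0, "hand": 1},
    {"translation": [0, 0, 25], "turn": 0, "hand": 1},
    {"translation": [0, 0, 30], "turn": -0.12, "hand": 1},
    {"translation": [0, 0, 0], "turn": -0.12, "hand": 1}
  ]
}}

```text
time: 38.23
position: [0.4684, -0.0207, 0.2541]
eef_rot: [0.003, 0.13, 0.992, 0.0]
contact_force: [-0.1, 0.5, 1.6]
grip_width: 0.0854
finger_force: 0.0
```

Call:
{"name": "arm_command", "arguments": {
  "moves": [
    {"translation": [0, 0, 0], "turn": 0.12, "hand": 1},
    {"translation": [0, 0, 0], "turn": 0.12, "hand": 1},
    {"translation": [0, 0, -20], "turn": 0, "hand": 1},
    {"translation": [0, 0, -20], "turn": 0, "hand": 1},
    {"translation": [0, 0, -7], "turn": 0, "hand": 1},
    {"translation": [0, 0, 0], "turn": 0, "hand": 0},
    {"translation": [0, 0, 0], "turn": 0, "hand": 0},
    {"translation": [0, 0, 0], "turn": 0, "hand": 0},
    {"translation": [0, 0, 0], "turn": 0, "hand": 0},
    {"translation": [0, 0, 0], "turn": 0, "hand": 0},
    {"translation": [0, 0, 0], "turn": 0, "hand": 0}
  ],
  "newtons": 20
}}

```text
time: 39.15
position: [0.4677, -0.0207, 0.2031]
eef_rot: [0.001, 0.008, 1.0, -0.0]
contact_force: [-0.6, -0.7, 7.8]
grip_width: 0.0557
finger_force: 22.8
```

Call:
{"name": "arm_command", "arguments": {
  "moves": [
    {"translation": [0, 0, 2], "turn": 0, "hand": 0},
    {"translation": [0, 0, 3], "turn": 0, "hand": 0},
    {"translation": [0, 0, 5], "turn": 0, "hand": 0},
    {"translation": [0, 0, 8], "turn": 0, "hand": 0},
    {"translation": [0, 0, 20], "turn": 0, "hand": 0},
    {"translation": [0, 0, 30], "turn": 0, "hand": 0},
    {"translation": [0, 0, 0], "turn": 0, "hand": 0}
  ]
}}

```text
time: 39.73
position: [0.4683, -0.0207, 0.275]
eef_rot: [0.003, 0.008, 1.0, -0.0]
contact_force: [0.4, 0.7, 1.1]
grip_width: 0.0556
finger_force: 21.9
```

```bash
python3 - <<'E'
from h import *
s,b=shot('wrist','w40'); _,c=shot('scene','s40'); _,d=shot('side','d40')
print(s['position'],s['contact_force'],s['grip_width'])
for n,im in (('side',d),('scene',c)):
  m,T=cam(n); E=np.linalg.inv(T); p=E@[.4655,-.0205,.03,1]; u=int(m['cx']+m['fx']*p[0]/p[2]); v=int(m['cy']+m['fy']*p[1]/p[2]); print(n,u,v)
  sub=im[v-20:v+20,u-20:u+20].astype(int)
  g=(sub.min(2)>95)&(sub.max(2)-sub.min(2)<30); print('greypx',g.sum()); 
  for r in range(0,40,2): print(''.join('#' if g[r,k] else ('d' if sub[r,k,0]<120 else '.') for k in range(40)))
E
```

```text
[ 0.46829827 -0.02074572  0.27504011] [0.42924458 0.657069   1.08581513] 0.05558945160654523
side 235 225
greypx 200
..ddddddddddddddddddddddddddddddddddddd.
....dddddddddddddddddddddddddddddddd....
......ddddddddddddddddddddddddddddd.....
........dddddddddddddddddddddddddd......
..........dddddddddddddddddddddd........
............ddddddddddddddddd...........
..............ddddddd#####..............
..............dddd########ddd...........
...........#####dd#########ddd..........
.........########ddd##d########.........
.....ddd##########ddddd#########ddd.....
.....ddddd######dddddddd########ddddd...
......ddddddddddddd###dddd###dddddddd...
.......ddddddddd########ddddddddddddd...
........dddddddd#######ddddddddddddd....
..........dddddddd##ddddddddddddd.......
............ddddddddddddddddd...........
..............dddddddddddd..............
................ddddddd.................
..................dd....................
scene 305 204
greypx 152
.....d..dddddddddddddddddddddddddddddddd
.......dddddddddddddddd..ddddddddddddddd
........dddddddddddddd.ddddddddddddddddd
.........ddddddddd..dddddddddddddddddddd
...........dddddddddddddddd##ddddddddddd
..............dddddddddddd###dddddddd...
................dddddddddd###ddddd......
..............dddddddddddd###dd.........
............ddddd.#.dddd.dddd...........
.........dd######.dd##ddd####.d.........
.......dd##########dddd########.dd......
.......dddd.#####.dddddd#######dddd.....
........ddddd..ddd#####.dd.#.ddddd......
.........ddddddd#########.ddddddd.......
............ddddd.#####.dddddd..........
..............dddddd..dddddd............
................ddddddddd...............
..................ddddd.................
........................................
........................................
```

Call:
{"name": "arm_command", "arguments": {
  "moves": [
    {"translation": [0, 15, 0], "turn": 0, "hand": 0},
    {"translation": [0, 30, 0], "turn": 0, "hand": 0},
    {"translation": [0, 35, 0], "turn": 0, "hand": 0},
    {"translation": [0, 35, 0], "turn": 0, "hand": 0},
    {"translation": [0, 35, 0], "turn": 0, "hand": 0},
    {"translation": [0, 25, -20], "turn": 0, "hand": 0},
    {"translation": [0, 0, -30], "turn": 0, "hand": 0},
    {"translation": [0, 0, -25], "turn": 0, "hand": 0},
    {"translation": [0, 0, -15], "turn": 0, "hand": 0},
    {"translation": [0, 0, -7], "turn": 0, "hand": 0},
    {"translation": [0, 0, -4], "turn": 0, "hand": 0},
    {"translation": [0, 0, -1.5], "turn": 0, "hand": 0},
    {"translation": [0, 0, 0], "turn": 0, "hand": 0}
  ]
}}

```text
time: 40.97
position: [0.467, 0.1542, 0.1692]
eef_rot: [-0.001, 0.008, 1.0, -0.0]
contact_force: [-21.1, -5.3, 42.8]
grip_width: 0.0556
finger_force: 47.2
```

Call:
{"name": "arm_command", "arguments": {
  "moves": [
    {"translation": [0, 0, 2], "turn": 0, "hand": 0},
    {"translation": [0, 0, 1], "turn": 0, "hand": 0},
    {"translation": [0, 0, 0], "turn": 0, "hand": 1},
    {"translation": [0, 0, 0], "turn": 0, "hand": 1},
    {"translation": [0, 0, 0], "turn": 0, "hand": 1},
    {"translation": [0, 0, 0], "turn": 0, "hand": 1},
    {"translation": [0, 0, 20], "turn": 0, "hand": 1},
    {"translation": [0, 0, 35], "turn": 0, "hand": 1},
    {"translation": [0, 0, 40], "turn": 0, "hand": 1},
    {"translation": [0, 0, 30], "turn": 0, "hand": 1},
    {"translation": [0, 0, 0], "turn": 0, "hand": 1},
    {"translation": [0, 0, 0], "turn": 0, "hand": 1}
  ]
}}

```text
time: 41.97
position: [0.4675, 0.1543, 0.2968]
eef_rot: [0.001, 0.008, 1.0, 0.0]
contact_force: [-0.2, -0.7, 0.3]
grip_width: 0.0856
finger_force: 0.0
```

```bash
python3 - <<'E'
from h import *
s,b=shot('wrist','w41'); _,c=shot('scene','s41'); _,d=shot('side','d41')
print(s['position'],s['contact_force'],s['grip_width'],s['time'])
for n,im in (('scene',c),('side',d)):
 for q in ([.4655,-.0205,.03],[.467,.154,.025]):
  m,T=cam(n); E=np.linalg.inv(T); p=E@[*q,1]; u=int(m['cx']+m['fx']*p[0]/p[2]); v=int(m['cy']+m['fy']*p[1]/p[2]); print(n,u,v)
  sub=im[v-20:v+20,u-20:u+20].astype(int); br=sub.mean(2)
  g=(sub.min(2)>85)&(sub.max(2)-sub.min(2)<32)
  for r in range(0,40,2): print(''.join(str(int(br[r,k]//26)) if g[r,k] else ('d' if sub[r,k,0]<120 else '.') for k in range(40)))
m=((b[:,:,0]<160)&(b[:,:,0].astype(int)-b[:,:,2]>25)).astype(np.uint8);m[340:]=0
n,l,st,c=cv2.connectedComponentsWithStats(m)
for i in range(1,n):
  if st[i,4]>800:
    cnt=cv2.findContours((l==i).astype(np.uint8),0,1)[0][0]; p=cv2.approxPolyDP(cnt,4,True).reshape(-1,2); print(st[i],(p2w('wrist',p,.025,s)[:,:2]*1000).round().astype(int).tolist())
E
```

```text
[0.46747227 0.15433483 0.29678616] [-0.22619219 -0.73425683  0.33592872] 0.08557284441797693 41.9667
scene 305 204
.....d..................................
.......d................................
........................................
........................................
........................................
...................dddd.................
.................dd455ddd...............
..............ddd4555555.dd.............
............ddddd.5555555dddd...........
.........dd488888.d.55.dd68885dd........
.......dd4568888885dddd47888887.dd......
.......dddd.78887.dddddd6888886dddd.....
........ddddd..ddd68887.dd.6.ddddd......
.........dddddd.578888885.ddddddd.......
............ddddd.68899.dddddd..........
..............dddddd..dddddd............
................ddddddddd...............
..................ddddd.................
........................................
........................................
scene 351 246
.......d............................dddd
.........dd............................d
............d..........................5
............ddd.............
[... 1912 characters left out ...]
dd..........
d....ddddddddddddddddddddddddddd........
ddd.dddddddddddddddddddddddddddddd......
..ddddddddddddddddddddddddddddddddd.....
....ddddddddddddddddddddddddddddddd.....
......dddddddddddddddddddddddddddddd....
........dddddddddddddddddddddddddd......
..........dddddddddddddddddddd..........
............ddddddddddddddd............d
.............dddddddddd.............dd..
................ddddd...........ddd.....
[ 164  159  396  181 8287] [[429, 355], [432, 69], [432, 98], [436, 106], [571, 105], [578, 110], [447, 108], [432, 112], [435, 127], [490, 127], [490, 180], [432, 183], [433, 355]]
[   2  174  104   78 3997] [[439, -52], [494, -53], [495, 3], [486, 16], [435, 18], [434, -29]]
```

```bash
python3 -c "
from cell import ctrl
print(ctrl.sign_off())"
```

```text
the job is handed in; nothing more can be done
None
```

I handed the job in at about 42 s of the 72 s allowed; sign-off returned no verdict. The once-empty tray stands pockets up at the middle of the pad with a bright button in three of its four pockets, and the other tray lies flat on the bench beside it. I inferred that the buttons are back-up because they cannot tumble when capped, but during the first quarter turn the trays opened at the seam (about 20 mm at the widest) before I closed them again.

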